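# Move the gauge stems from the angled rack to the storage case by way of the V-block

### The job

Lift the retaining bar off the angled stem rack and lay it flat, lengthwise, in the middle of the black rubber mat. Then take the stems out one at a time, brass first, then steel, then blue (one of them may be missing today): each can be had in the rack only by its upper end, so lay it in the V-block and let go, take it again by its middle, and lay it down in a free cradle of the storage case. Do not knock over the amber vial or push the chrome reference gauge about.

Things in the scene. Friction and masses are not known exactly. Their poses are not given: they have to be found in the camera images.
- rack_base (a point): fixed wooden rack, centre of its underside; 170 (x) by 216 (y) mm, +x away from the robot. Three channels at y -60, 0, +60 mm on a board sloping 28 deg, rising to -x, with a ledge at the foot. The upper 45 mm of each stem sticks out free beyond the board, about 115 mm above the desk. Cheeks at y -102, +102 mm carry U brackets open upward, tops 119 mm high. Stems lift out straight up.
- bar_grip (a point): centre of the red grip block on the aluminium retaining bar (20 x by 230 y by 10 mm, 150 g). The block, 14 (x) by 40 (y) by 40 mm tall, stands on the bar's middle; this point is 34 mm above the bar's underside, 24 mm above its top face. At the start the bar lies level across the stems in two brackets (slots 25 mm wide), underside 101 mm above the desk; it lifts straight up.
- brass_mid (a point): middle of the brass stem, on its axis: a rod 14 mm in diameter, 150 mm long, about 140 g, with a hexagonal collar 22 mm across flats, 12 mm long, centred 56 mm from the middle towards the stem's own +x; the -x end is plain. In the rack the plain end is up and nearer the robot, the axis 28 deg from level. Absent in some starts (None).
- steel_mid (a point): middle of the bright steel stem, same shape and axes as the brass one. Absent in some starts.
- blue_mid (a point): middle of the blue stem, same shape and axes as the brass one. Absent in some starts.
- vblock: dark steel V-block, loose, 900 g, origin at the centre of its underside, groove along its x. Base 76 (x) by 56 (y) by 16 mm; two 90 deg V supports 12 mm long at x -28, +28 mm with a 44 mm gap between for the fingers; V tops 60 mm high, 24 mm to each side. A stem in it has its axis 50 mm above the origin; keep its middle within 14 mm of the block's so that the collar hangs clear.
- case: loose dark case, 900 g, 182 (x) by 184 (y) mm, floor 8 mm, origin at the centre of its underside. Orange cradles along x at y -60, 0, +60 mm: pairs of V supports at x -31, +31 mm with a 50 mm gap between for the fingers. A stem in a cradle has its axis 36 mm above the origin. Walls 45 mm high at both x ends, 170 mm apart inside (10 mm play each way); a stem may point either way.
- mat: fixed black rubber mat, 110 (x) by 280 (y) by 3 mm, origin at the centre of its underside on the desk. The bar goes on it along its y.
- vial_mid (a point): middle of a small amber glass vial, 26 mm in diameter, 60 mm tall, its z axis up. Leave standing.
- refgauge_mid (a point): middle of the chrome reference gauge lying face up, 72 mm in diameter, 26 mm thick. Leave alone.
There are look-alikes about, which are no part of the job. Of the things that look like the part that bears steel_mid, the largest one is meant.

How it is judged:
By the outcome, as a careful person would: the job done as asked, in the order asked, and still so for the second after the job is handed in, with the robot touching nothing.
Of stem_brass, stem_steel, stem_blue only 2 to 3 are there at a start; the rules pass over those that are not, and their reading is None.
At some moment in a run one of vblock, case may be knocked a few centimetres aside while the robot is not near it.
Once in a run the grip may slacken for a moment while it holds something.
It also fails if it takes over 210 s, if anything falls off the work surface, if the arm or the gripper's body presses on something with over 40 N, if the wrist force passes 120 N, or if a joint passes its speed limit or range.

### The arm

A 7-joint arm with a two-finger parallel gripper is mounted at the origin on the work surface. World frame = base frame: x ahead of the robot, y to its left, z up, the work surface at z = 0. Lengths are in m, angles in rad, forces in N, time in s.
With the tool pointing down it reaches from about 0.35 to 0.9 m from the base axis. Payload 19.9 kg.
Tool frame: the origin (TCP) lies on the centre line of the jaws, within the pads' length; the fingertips stand 25 mm ahead of it and the grasp point (between the pads) lies 6 mm ahead of it; z points along the fingers, x is the direction in which the jaws open and shut, and the axes are right-handed (so a half turn about z gives the same grasp; the last joint's range is limited). The gripper opens to 85 mm and grips with 20 to 120 N. Pads are 22 mm wide; open, the fingers measure 114 mm over their backs; the gripper's body (76 mm by 85 mm) begins 54 mm behind the grasp point. The pads swing forward as they close: fully open they stand 13 mm farther back than shut.
Start: joints at [1.177, 0.417, -0.01, 1.614, 0.005, 1.111, -0.053], TCP at [0.215, -0.587, 0.256] pointing down, gripper open.
Joint ranges: [-2.81, 2.81], [-0.39, 2.02], [-1.27, 1.25], [0.06, 2.57], [-1.19, 4.33], [0.19, 2], [-2.82, 2.82]. Speed limits (rad/s): [1.89, 1.89, 2.39, 2.39, 3.01, 3.01, 3.01].

### API

Orientations are given as a unit quaternion [w, x, y, z].
In Python, from rig import r, snapshot, camera_info gives the robot as it stands. The module is installed in compiled form; this text tells all that it offers.
- The arm moves only by the tool send_rows, never from a script. Its argument "rows" is a list that holds one entry, the list of rows, each a list of 7 numbers: the shift along the tool's x, y, z in cm, then the turn, a rotation vector about the tool's x, y, z in degrees, then the finger opening in cm, from 0 to 8.54. In form: [[[dx, dy, dz, rx, ry, rz, hand], ...]]. A call has 1 to 20 rows; each row shifts and turns the commanded pose from where the row before left it, along the tool's axes as they then stand; what a row does not reach is not made up. A row lasts 1/12 s, in which the tool goes at most 41.7 mm and 7.16 degrees, less where a joint would pass 70% of its speed; a pose out of reach is approached as far as the arm can. A call is refused whole if a number of a shift passes 4.17 or a number of a turn 7.16, either way. A call with a gripper value outside its range is refused whole. The fingers move at their own pace and stop on an object; "grip_force" is the grip in N (left out, the last holds). Time passes only in rows, so rows that do not move let the fingers close. It gives the time, the measured TCP pose, the force and the opening at its end, in the units of the state.
- r.get_state(): the state, without advancing time (a new reading comes with each control period).
- snapshot(name): name is "side" or "top"; returns the picture (384x512x3 uint8, red, green, blue); there is no depth.
- camera_info(name): a dict with "K" (3x3 intrinsics, pixels), "k1" (the pictures are not rectified: a ray, as slopes to the right and down, at radius r is drawn at 1 + k1 r^2 times it, then the intrinsics apply), "extrinsics" (4x4, takes a point from world to camera coordinates). Camera axes: x right, y down, z forward; pixel columns grow to the right and rows downward; lengths in m; the calibration is good to about 2 mm. A picture is of the moment at which its call begins. camera_info takes no time and is no camera call.
- r.close_job(): hands the job in, once; it reports no verdict.
The state is a dict: "time": time; "qpos": joint angles; "dq": joint speeds; "tau": joint torques, N m; "ee_pos": TCP position; "tool_rot": TCP orientation; "ft_force": force on the tool from outside, world axes, zero at the start; "wrist_torque": the same for the moment, N m; "opening": finger opening in m.
Only numpy, scipy, OpenCV 4.12 (cv2) and the standard library are available. Lean on these libraries where they do the work, as an engineer would, in place of code of your own. Each camera call takes 0.05 s, during which the arm holds its last target. There are 200 camera calls.

## Working session

There is one attempt and no reset: what is moved stays moved. The work goes in short steps, Python scripts to look and compute and a tool call to move; the robot and the scene stay as the last step left them, time stands still between calls to the robot, and variables do not carry over. Pictures are saved under pics/ and viewed, about 12 in all and at most 16, crops included, and the job is handed in when it is done.

Besides the shell and the picture viewer there is one more tool, called after "Call:" as a command line: name --argument value ..., lists and objects as JSON in quotes. send_rows: Moves the arm, as the interface text tells. Its arguments: {"type":"object","properties":{"rows":{"type":"array","items":{"type":"array","items":{"type":"array","items":{"type":"number"}}}},"grip_force":{"type":"number"}},"required":["rows"]}

```bash
mkdir -p pics; cat > h.py <<'E'
import numpy as np, cv2
from rig import r, snapshot, camera_info
def save(im,name,crop=None,s=1):
    if crop: x0,y0,x1,y1=crop; im=im[y0:y1,x0:x1]
    im=cv2.resize(im,None,fx=s,fy=s,interpolation=cv2.INTER_CUBIC)
    cv2.imwrite('pics/'+name+'.png',im[:,:,::-1])
def ray(cam,u,v):
    c=camera_info(cam);K=np.array(c['K']);E=np.array(c['extrinsics']);k=c['k1']
    d=np.array([(u-K[0,2])/K[0,0],(v-K[1,2])/K[1,1]]);s=d.copy()
    for _ in range(30): s=d/(1+k*(s@s))
    R=E[:3,:3];o=-R.T@E[:3,3];w=R.T@np.array([s[0],s[1],1]);return o,w/np.linalg.norm(w)
def onz(cam,u,v,z):
    o,w=ray(cam,u,v);return o+w*(z-o[2])/w[2]
def tri(a,b):
    (o1,w1),(o2,w2)=ray('top',*a),ray('side',*b)
    t=np.linalg.lstsq(np.stack([w1,-w2],1),o2-o1,rcond=None)[0]
    p,q=o1+t[0]*w1,o2+t[1]*w2;return (p+q)/2,np.linalg.norm(p-q)
def proj(cam,p):
    c=camera_info(cam);K=np.array(c['K']);E=np.array(c['extrinsics']);k=c['k1']
    q=E[:3,:3]@np.array(p)+E[:3,3];s=q[:2]/q[2];s=s*(1+k*(s@s));return K[:2,:2]@s+K[:2,2]
E
python3 - <<'E'
from h import *
for n in('top','side'):
    im=snapshot(n);np.save(n+'0.npy',im);save(im,n+'0',s=1.5);c=camera_info(n)
    print(n,np.round(c['K'],1).tolist(),c['k1'],np.round(c['extrinsics'],3).tolist())
print(r.get_state())
E
```

```text
top [[460.3, 0.0, 260.6], [0.0, 460.3, 194.9], [0.0, 0.0, 1.0]] -0.18718358696577903 [[0.026, -1.0, 0.005, -0.003], [-0.977, -0.026, -0.209, 0.543], [0.209, 0.001, -0.978, 1.158], [0.0, 0.0, 0.0, 1.0]]
side [[365.9, 0.0, 249.2], [0.0, 365.9, 192.6], [0.0, 0.0, 1.0]] -0.04124588199014848 [[-0.954, -0.301, -0.018, 0.532], [-0.192, 0.653, -0.732, 0.164], [0.232, -0.695, -0.681, 0.88], [0.0, 0.0, 0.0, 1.0]]
{'time': 0.1, 'qpos': array([ 1.17747965,  0.41788566, -0.01030309,  1.61411743,  0.00466968,
        1.11070374, -0.05297447]), 'dq': array([ 0.00078201, -0.00016653,  0.00146152, -0.0031579 ,  0.00064508,
       -0.00084745,  0.00071153]), 'tau': array([ 2.08677520e-03, -8.65823436e+01,  6.80996273e-01, -4.35641277e+01,
        1.93455670e-02,  4.92397347e-03,  5.56269424e-05]), 'ee_pos': array([ 0.21527852, -0.58644646,  0.25573922]), 'tool_rot': array([-2.87668968e-04,  8.19945817e-01, -5.72440880e-01, -4.62980486e-04]), 'ft_force': array([-0.48530563, -0.56066118, -0.23738354]), 'wrist_torque': array([-0.04222042,  0.05641094, -0.01037434]), 'opening': 0.08510875699335554}
```

View pics/top0.png

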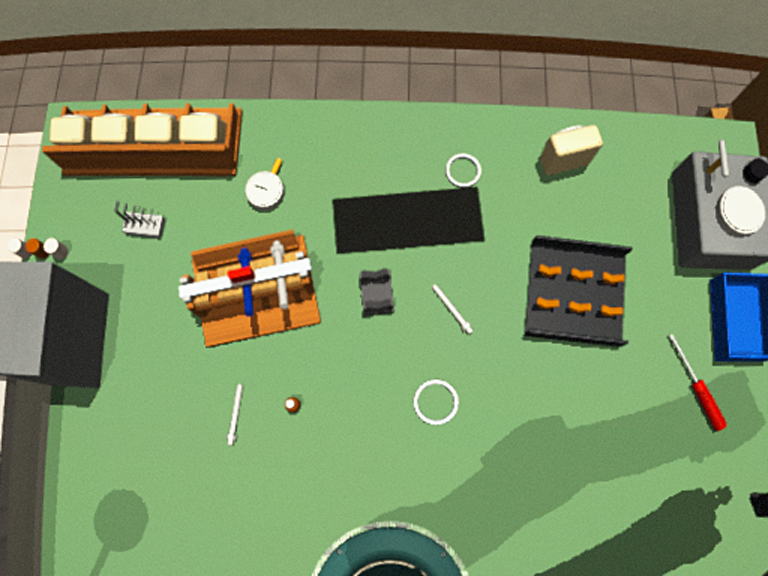

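View pics/side0.png

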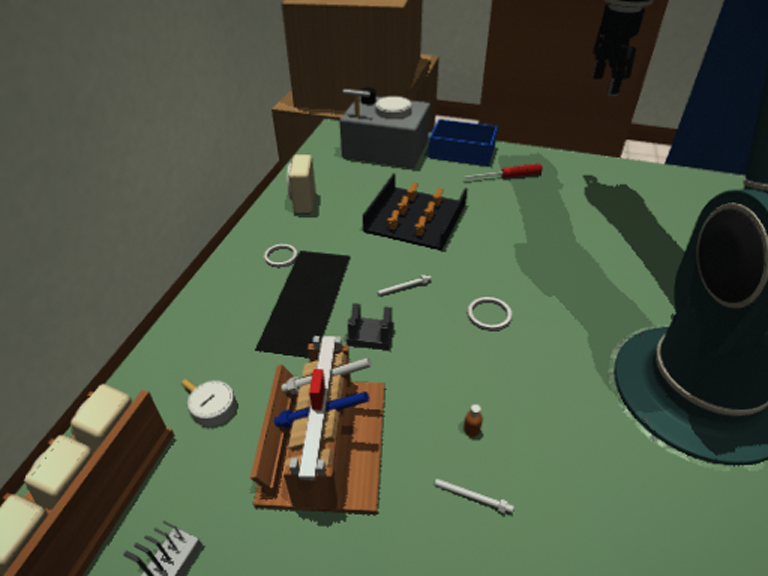

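Top view shows steel (280,275) and blue (247,280) in the rack, the third channel empty, so brass is missing. The loose thin white rods on the desk are decoys. Next I take a zoomed composite and colour-mask measurements.

```bash
python3 - <<'E'
from h import *
t=np.load('top0.npy');s=np.load('side0.npy')
def crop(im,x0,y0,w,h,f):return cv2.resize(im[y0:y0+h,x0:x0+w],None,fx=f,fy=f,interpolation=cv2.INTER_CUBIC)
a=crop(t,115,148,100,90,4);b=crop(t,230,150,200,90,2)
c=crop(s,165,215,100,130,4)
C=np.zeros((560,800,3),np.uint8);C[:360,:400]=a;C[360:540,:400]=b;C[:520,400:]=c
save(C,'comp0')
def masks(im,cam):
    h=cv2.cvtColor(im,cv2.COLOR_RGB2HSV);H,S,V=[h[...,i].astype(int) for i in range(3)]
    M={'red':((H<5)|(H>175))&(S>200)&(V>110),'blue':(H>112)&(H<128)&(S>150)&(V>50),
       'orange':(H>7)&(H<16)&(S>215)&(V>150),'black':(V<22)}
    for k,m in M.items():
        n,l,st,ce=cv2.connectedComponentsWithStats(m.astype(np.uint8),connectivity=8)
        for i in range(1,n):
            if st[i,4]>=25:
                rr=cv2.minAreaRect(np.argwhere(l==i)[:,::-1].astype(np.float32))
                print(cam,k,st[i].tolist(),np.round(ce[i],1),np.round(cv2.boxPoints(rr),1).tolist())
masks(t,'top');masks(s,'side')
E
```

```text
top red [152, 178, 16, 8, 78] [159.6 181.6] [[151.5, 181.10000610351562], [166.39999389648438, 177.39999389648438], [167.5, 182.10000610351562], [152.6999969482422, 185.8000030517578]]
top red [462, 254, 22, 33, 250] [473.3 270.2] [[461.6000061035156, 256.29998779296875], [468.5, 252.6999969482422], [484.6000061035156, 283.70001220703125], [477.70001220703125, 287.20001220703125]]
top orange [17, 159, 9, 9, 61] [ 21.2 163.1] [[17.0, 159.0], [25.0, 159.0], [25.0, 167.0], [17.0, 167.0]]
top black [496, 109, 12, 13, 73] [500.2 116.4] [[493.5, 113.69999694824219], [499.79998779296875, 108.80000305175781], [507.5, 118.5999984741211], [501.1000061035156, 123.5999984741211]]
top black [355, 159, 65, 12, 269] [386.2 164.4] [[354.70001220703125, 163.39999389648438], [355.3999938964844, 158.10000610351562], [419.1000061035156, 165.8000030517578], [418.5, 171.1999969482422]]
top black [350, 222, 66, 8, 102] [381.8 225.9] [[349.79998779296875, 223.8000030517578], [350.0, 221.6999969482422], [415.1000061035156, 227.89999389648438], [414.8999938964844, 230.0]]
top black [501, 329, 11, 15, 116] [50
[... 2725 characters left out ...]
 223. ] [[254.0, 219.0], [259.0, 219.0], [259.0, 227.0], [254.0, 227.0]]
side black [173, 224, 13, 11, 49] [179.  229.7] [[172.5, 228.5], [178.5, 222.5], [186.5, 230.5], [180.5, 236.5]]
side black [192, 224, 14, 14, 60] [199.5 229.5] [[189.39999389648438, 233.8000030517578], [193.1999969482422, 222.39999389648438], [205.5, 226.5], [201.6999969482422, 237.89999389648438]]
side black [232, 227, 27, 6, 74] [245.2 229.4] [[231.8000030517578, 229.5], [232.0, 226.5], [258.29998779296875, 229.10000610351562], [258.0, 232.10000610351562]]
side black [436, 238, 69, 44, 391] [462.8 269.2] [[425.29998779296875, 257.1000061035156], [436.0, 238.0], [504.0, 276.0], [493.29998779296875, 295.1000061035156]]
```

View pics/comp0.png

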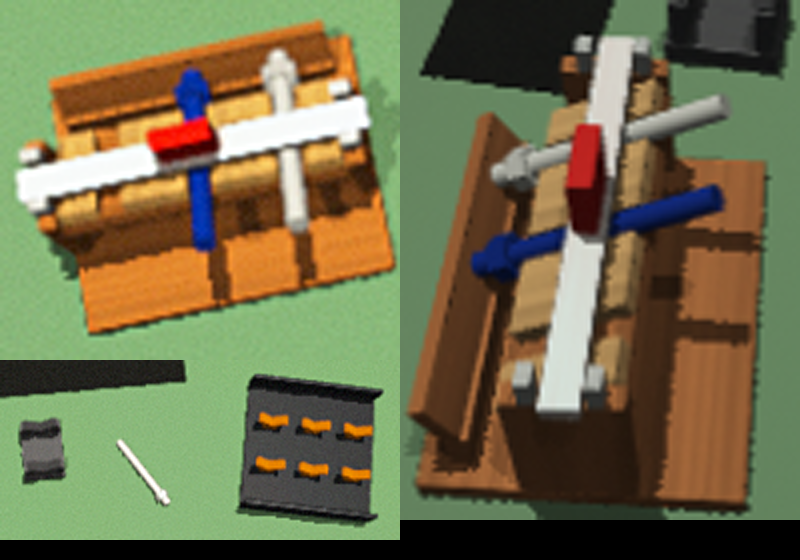

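The composite shows the bar ends (22,190) and (367,112), the stem tips blue (204,245) and steel (298,226), the V-block at (42,450) and six orange cradle halves. I triangulate these.

```bash
python3 - <<'E'
from h import *
t=np.load('top0.npy');s=np.load('side0.npy')
T=lambda x,y:(115+x/4-.4,148+y/4-.4); S=lambda x,y:(165+(x-400)/4-.4,215+y/4-.4)
for n,a,b in [('redc',(159.6,181.6),(210.6,254.)),('blueup',T(204,245),S(718,198)),('steelup',T(298,226),S(724,106)),
  ('bluecol',T(192,88),S(495,255)),('steelcol',T(280,68),S(513,166)),('barL',T(20,190),S(560,405)),('barR',T(367,112),S(613,40))]:
    p,e=tri(a,b);print(n,p.round(4),round(e*1000,1))
o=camera_info
h=cv2.cvtColor(t,cv2.COLOR_RGB2HSV).astype(int);H,Sa,V=h[...,0],h[...,1],h[...,2]
def comps(m,cam,z,box,amin):
    m=m.copy();k=np.zeros_like(m);k[box[1]:box[3],box[0]:box[2]]=1;m&=k
    n,l,st,ce=cv2.connectedComponentsWithStats(m.astype(np.uint8))
    for i in range(1,n):
        if st[i,4]>=amin:
            rr=cv2.minAreaRect(np.argwhere(l==i)[:,::-1].astype(np.float32));bx=cv2.boxPoints(rr)
            print(cam,st[i].tolist(),ce[i].round(1),onz(cam,*ce[i],z)[:2].round(4),'box',[onz(cam,*q,z)[:2].round(3).tolist() for q in bx])
print('orange');comps((H>5)&(H<20)&(Sa>150)&(V>90),'top',.03,(345,150,430,235),6)
print('mat');comps((V<60)&(Sa<80),'top',.003,(215,120,330,172),300)
print('vb');comps((Sa<80)&(V<130),'top',.03,(232,172,270,218),50)
print('case');comps((Sa<80)&(V<100),'top',.0,(340,150,430,240),100)
print('gauge');comps((Sa<60)&(V>150),'top',.026,(155,105,200,145),50)
hs=cv2.cvtColor(s,cv2.COLOR_RGB2HSV).astype(int)
print('orange side');comps((hs[...,0]>5)&(hs[...,0]<20)&(hs[...,1]>150)&(hs[...,2]>90),'side',.03,(235,110,310,170),6)
print('vial',tri((292.5/1.5,405/1.5),(474/1.5,412/1.5)))
C=np.zeros((600,800,3),np.uint8)
f=lambda im,x0,y0,w,h,k:cv2.resize(im[y0:y0+h,x0:x0+w],None,fx=k,fy=k,interpolation=cv2.INTER_CUBIC)
C[:320,:400]=f(t,227,168,50,40,8);C[:320,400:]=f(s,222,195,50,40,8)
C[320:595,:400]=f(t,340,150,80,55*1,5)[:,:400];C[320:600,400:]=f(s,235,112,80,56,5)
save(C,'comp1')
E
```

```text
redc [0.5515 0.2627 0.1464] 1.5
blueup [0.4875 0.2483 0.1196] 0.3
steelup [0.5024 0.1898 0.1188] 2.0
bluecol [0.606  0.2772 0.0585] 1.6
steelcol [0.6217 0.2184 0.057 ] 1.5
barL [0.5222 0.3731 0.1108] 2.2
barR [0.581  0.1519 0.106 ] 3.4
orange
top [359, 176, 15, 8, 77] [366.1 179.7] [ 0.5995 -0.278 ] box [[0.593, -0.257], [0.611, -0.26], [0.605, -0.299], [0.587, -0.296]]
top [381, 179, 15, 8, 83] [387.6 182.2] [ 0.5941 -0.3386] box [[0.585, -0.318], [0.604, -0.32], [0.601, -0.361], [0.582, -0.358]]
top [402, 181, 15, 8, 78] [408.4 184.7] [ 0.5887 -0.398 ] box [[0.582, -0.377], [0.6, -0.381], [0.594, -0.421], [0.576, -0.417]]
top [358, 198, 15, 8, 80] [364.7 201.6] [ 0.5377 -0.2725] box [[0.531, -0.251], [0.548, -0.254], [0.543, -0.294], [0.525, -0.291]]
top [379, 201, 15, 7, 81] [386.1 204. ] [ 0.5325 -0.3325] box [[0.525, -0.311], [0.542, -0.313], [0.539, -0.353], [0.522, -0.351]]
top [401, 203, 14, 8, 77] [407.2 206.7] [ 0.5266 -0.3921] box [[0.52, -0.371], [0.537, -0.375], [0.531, -0.414], [0.514, -0.41]]
mat
top [222, 125, 100, 44, 3291] [271.6 146.4] [ 0.696  -0.0162] box [[0.733
[... 636 characters left out ...]
.5] [ 0.5282 -0.4003] box [[0.536, -0.384], [0.533, -0.425], [0.519, -0.416], [0.523, -0.375]]
side [265, 131, 7, 8, 31] [268.5 134.2] [ 0.5966 -0.3442] box [[0.606, -0.324], [0.603, -0.371], [0.587, -0.362], [0.59, -0.315]]
side [283, 134, 7, 8, 32] [286.4 137.7] [ 0.5339 -0.3411] box [[0.542, -0.325], [0.54, -0.367], [0.524, -0.359], [0.526, -0.317]]
side [258, 140, 8, 7, 34] [262.3 143.4] [ 0.6022 -0.2872] box [[0.621, -0.302], [0.599, -0.308], [0.59, -0.275], [0.612, -0.269]]
side [277, 144, 7, 8, 37] [280.4 147.6] [ 0.5397 -0.2809] box [[0.549, -0.264], [0.545, -0.308], [0.529, -0.298], [0.533, -0.255]]
vial (array([0.3434659 , 0.17694494, 0.04224838]), np.float64(0.004048595610846121))
```

View pics/comp1.png

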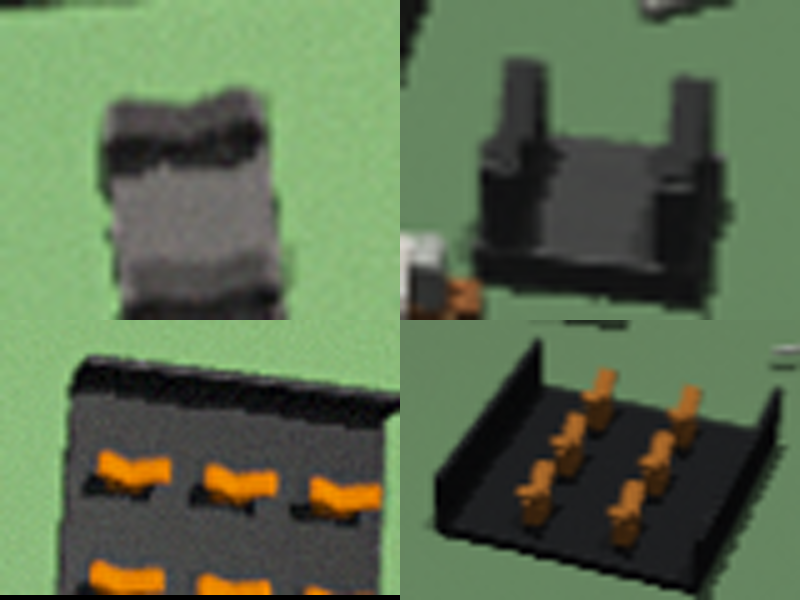

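The V-block tops read well in the first crop (top edges about (110,103)–(260,92) and (128,262)–(272,258)). The side crops confirm the block and case outlines. I now write the move calculator.

```bash
cat >> h.py <<'E'
from scipy.spatial.transform import Rotation as Ro
def Rt(ang,pitch=0,yawp=0):
    """jaw (tool x) along world angle ang deg, tool z down; then pitched about the jaw axis by pitch deg (tool frame)"""
    a=np.radians(ang);x=np.array([np.cos(a),np.sin(a),0]);z=np.array([0,0,-1.])
    return Ro.from_matrix(np.stack([x,np.cross(z,x),z],1))*Ro.from_euler('x',pitch,degrees=True)
def cur():
    s=r.get_state();q=s['tool_rot'];return s['ee_pos'],Ro.from_quat([q[1],q[2],q[3],q[0]]),s
def go(p,R,gp=True):
    """p: grasp point target"""
    pc,Rc,s=cur();p=np.array(p,float)
    if gp: p=p-R.apply([0,0,.006])
    rv=(Rc.inv()*R).as_rotvec(degrees=True)
    print('turn',rv.round(2),'rows',np.ceil(abs(rv).max()/7.1),'| then shift cm',(R.inv().apply(p-pc)*100).round(2),'norm',round(np.linalg.norm(p-pc)*100,1),'| world cm',((p-pc)*100).round(2))
E
python3 - <<'E'
from h import *
V=lambda x,y:(227+x/8-.45,168+y/8-.45)
P=[onz('top',*V(*q),.06)[:2] for q in [(110,103),(260,92),(128,262),(272,258)]]
print('vb',np.round(P,4).tolist())
bt=[[366.1,179.7],[387.6,182.2],[408.4,184.7],[364.7,201.6],[386.1,204.],[407.2,206.7]]
bs=[[262.3,143.4],[268.5,134.2],[274.9,124.8],[280.4,147.6],[286.4,137.7],[292.,128.5]]
print('case',[tri(a,b)[0].round(4).tolist() for a,b in zip(bt,bs)])
go([.5515,.2627,.25],Rt(14.2))
E
```

```text
vb [[0.5802, 0.0662], [0.5853, 0.0166], [0.5265, 0.0584], [0.5292, 0.0111]]
case [[0.5983, -0.276, 0.0379], [0.594, -0.3372, 0.0348], [0.5875, -0.3956, 0.0373], [0.5369, -0.2709, 0.0372], [0.5315, -0.3303, 0.0373], [0.5257, -0.3897, 0.037]]
turn [-4.000e-02  5.000e-02 -8.404e+01] rows 12.0 | then shift cm [ 5.343e+01 -7.407e+01 -3.000e-02] norm 91.3 | world cm [3.362e+01 8.491e+01 3.000e-02]
```

Call:
send_rows --rows '[[[0,0,0,0,0,-7,8.54],[0,0,0,0,0,-7,8.54],[0,0,0,0,0,-7,8.54],[0,0,0,0,0,-7,8.54],[0,0,0,0,0,-7,8.54],[0,0,0,0,0,-7,8.54],[0,0,0,0,0,-7,8.54],[0,0,0,0,0,-7,8.54],[0,0,0,0,0,-7,8.54],[0,0,0,0,0,-7,8.54],[0,0,0,0,0,-7,8.54],[0,0,0,0,0,-7,6],[2.4,-3.3,0,0,0,0,6],[2.4,-3.3,0,0,0,0,6],[2.4,-3.3,0,0,0,0,6],[2.4,-3.3,0,0,0,0,6],[2.4,-3.3,0,0,0,0,6],[2.4,-3.3,0,0,0,0,6],[2.4,-3.3,0,0,0,0,6],[2.4,-3.3,0,0,0,0,6]]]' --grip_force 60

```text
time: 1.77
ee_pos: [0.337, -0.2818, 0.2562]
tool_rot: [0.0, 0.992, 0.123, -0.0]
ft_force: [2.7, -1.0, 0.6]
opening: 0.0598
```

Call:
send_rows --rows '[[[2.4,-3.3,0,0,0,0,6],[2.4,-3.3,0,0,0,0,6],[2.4,-3.3,0,0,0,0,6],[2.4,-3.3,0,0,0,0,6],[2.4,-3.3,0,0,0,0,6],[2.4,-3.3,0,0,0,0,6],[2.4,-3.3,0,0,0,0,6],[2.4,-3.3,0,0,0,0,6],[2.4,-3.3,0,0,0,0,6],[2.4,-3.3,0,0,0,0,6],[2.4,-3.3,0,0,0,0,6],[2.4,-3.3,0,0,0,0,6],[2.4,-3.3,0,0,0,0,6],[2.4,-3.3,0,0,0,0,6],[0,0,0,0,0,0,6],[0,0,0,0,0,0,6]]]'

```text
time: 3.1
ee_pos: [0.5492, 0.2489, 0.2554]
tool_rot: [-0.001, 0.992, 0.125, -0.001]
ft_force: [0.1, -1.2, -0.2]
opening: 0.06
```

```bash
python3 - <<'E'
from h import *
go([.5515,.2627,.137],Rt(14.2));print(r.get_state())
E
```

```text
turn [-0.09  0.08  0.17] rows 1.0 | then shift cm [ 0.57 -1.29 11.24] norm 11.3 | world cm [  0.23   1.38 -11.24]
{'time': 3.1, 'qpos': array([ 0.11602092,  0.49329863, -0.80113311,  1.65074744,  0.37768644,
        1.1610877 , -0.52796223]), 'dq': array([ 0.06212136, -0.03902756,  0.02067667,  0.0367645 , -0.00643172,
       -0.001756  ,  0.01872279]), 'tau': array([-5.06663740e+00, -7.72780895e+01, -1.76307070e+01, -4.34064388e+01,
        1.39938514e-01, -3.73213773e-02, -6.16394598e-01]), 'ee_pos': array([0.5491745 , 0.24885157, 0.25544853]), 'tool_rot': array([-6.49821300e-04,  9.92147888e-01,  1.25065834e-01, -8.26426245e-04]), 'ft_force': array([ 0.14422468, -1.23958569, -0.17765828]), 'wrist_torque': array([-0.04477968, -0.05791564,  0.04738932]), 'opening': 0.05997727337209577}
```

Call:
send_rows --rows '[[[0.57,-1.29,0,0,0,0,5],[0,0,2.2,0,0,0,5],[0,0,2.2,0,0,0,5],[0,0,2.2,0,0,0,5],[0,0,2.2,0,0,0,5],[0,0,2.4,0,0,0,5],[0,0,0,0,0,0,5],[0,0,0,0,0,0,5]]]'

```text
time: 3.77
ee_pos: [0.5518, 0.2591, 0.1441]
tool_rot: [0.0, 0.992, 0.123, -0.001]
ft_force: [0.2, -0.1, 1.4]
opening: 0.0499
```

```bash
python3 - <<'E'
from h import *
go([.5515,.2627,.137],Rt(14.2))
t=snapshot('top');s=snapshot('side');C=np.zeros((520,800,3),np.uint8)
C[:360,:400]=cv2.resize(t[148:238,115:215],None,fx=4,fy=4);C[:,400:]=cv2.resize(s[215:345,165:265],None,fx=4,fy=4)
save(C,'bar1')
E
```

```text
turn [ 0.02  0.11 -0.1 ] rows 1.0 | then shift cm [ 0.06 -0.36  0.11] norm 0.4 | world cm [-0.03  0.36 -0.11]
```

View pics/bar1.png

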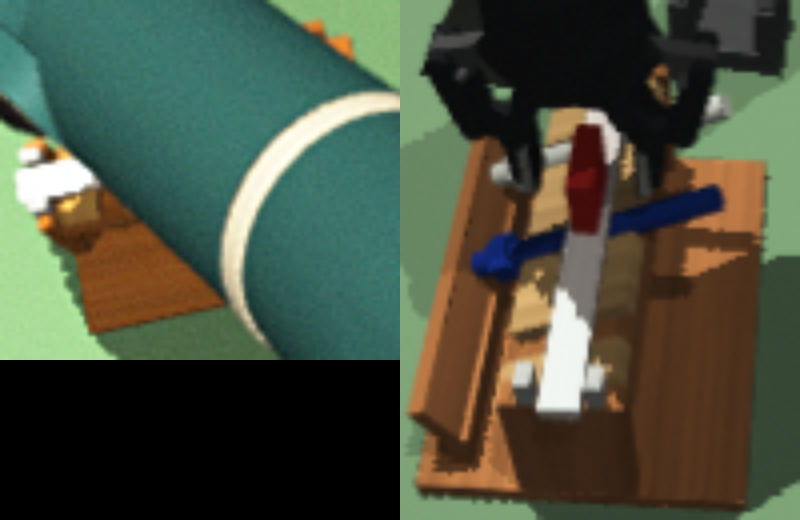

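The side crop shows the fingers straddling the red block (585,180). I close after a small shift.

Call:
send_rows --rows '[[[0.06,-0.36,0.1,0,0,0,5],[0,0,0,0,0,0,0.5],[0,0,0,0,0,0,0.5],[0,0,0,0,0,0,0.5],[0,0,0,0,0,0,0.5],[0,0,0,0,0,0,0.5],[0,0,0,0,0,0,0.5],[0,0,0,0,0,0,0.5],[0,0,0,0,0,0,0.5]]]' --grip_force 80

```text
time: 4.62
ee_pos: [0.5521, 0.2641, 0.144]
tool_rot: [-0.0, 0.992, 0.123, 0.0]
ft_force: [-0.8, -1.4, 6.5]
opening: 0.0135
```

Call:
send_rows --rows '[[[0,0,-0.5,0,0,0,0.5],[0,0,-0.8,0,0,0,0.5],[0,0,-1,0,0,0,0.5],[0,0,-1,0,0,0,0.5],[0,0,-1,0,0,0,0.5],[0,0,-2,0,0,0,0.5],[0,0,-2,0,0,0,0.5],[0,0,-2,0,0,0,0.5],[0,0,0,0,0,0,0.5]]]'

```text
time: 5.37
ee_pos: [0.5528, 0.2649, 0.251]
tool_rot: [-0.001, 0.992, 0.123, 0.003]
ft_force: [0.5, 1.3, -0.7]
opening: 0.0126
```

```bash
python3 - <<'E'
from h import *
go([.697,-.0165,.2],Rt(7.1));print(r.get_state()['qpos'])
E
```

```text
turn [-0.07 -0.29  7.06] rows 1.0 | then shift cm [10.83 29.71  4.5 ] norm 31.9 | world cm [ 14.42 -28.14  -4.5 ]
[ 0.08275555  0.51286938 -0.79548052  1.63414385  0.39410325  1.15667809
 -0.560728  ]
```

Call:
send_rows --rows '[[[0,0,0,0,0,7,0.5],[1.08,2.97,0,0,0,0,0.5],[1.08,2.97,0,0,0,0,0.5],[1.08,2.97,0,0,0,0,0.5],[1.08,2.97,0,0,0,0,0.5],[1.08,2.97,0,0,0,0,0.5],[1.08,2.97,0,0,0,0,0.5],[1.08,2.97,0,0,0,0,0.5],[1.08,2.97,0,0,0,0,0.5],[1.08,2.97,0,0,0,0,0.5],[1.08,2.97,0,0,0,0,0.5],[0,0,0,0,0,0,0.5],[0,0,0,0,0,0,0.5]]]'

```text
time: 6.45
ee_pos: [0.6964, -0.0195, 0.2461]
tool_rot: [-0.0, 0.998, 0.061, -0.0]
ft_force: [0.2, 0.9, -1.4]
opening: 0.0129
```

```bash
python3 - <<'E'
from h import *
go([.697,-.0165,.038],Rt(7.1))
t=snapshot('top');s=snapshot('side');C=np.zeros((576,800,3),np.uint8)
C[:288,:400]=cv2.resize(t[100:292-48,100:300],None,fx=2,fy=2);C[:,400:]=cv2.resize(s[100:388,120:320],None,fx=2,fy=2)[:576]
save(C,'bar2')
E
```

```text
turn [-0.    0.02 -0.12] rows 1.0 | then shift cm [ 0.1  -0.29 20.21] norm 20.2 | world cm [  0.06   0.3  -20.21]Traceback (most recent call last):
  File "<stdin>", line 4, in <module>
ValueError: could not broadcast input array from shape (568,400,3) into shape (576,400,3)
```

Call:
send_rows --rows '[[[0.1,-0.29,2.4,0,0,0,0.5],[0,0,2.4,0,0,0,0.5],[0,0,2.4,0,0,0,0.5],[0,0,2.4,0,0,0,0.5],[0,0,2.4,0,0,0,0.5],[0,0,2.4,0,0,0,0.5],[0,0,2,0,0,0,0.5],[0,0,1,0,0,0,0.5],[0,0,0.5,0,0,0,0.5],[0,0,0,0,0,0,0.5],[0,0,0,0,0,0,0.5]]]'

```text
time: 7.47
ee_pos: [0.6971, -0.0138, 0.0684]
tool_rot: [-0.0, 0.998, 0.063, 0.001]
ft_force: [-0.5, -0.7, -1.8]
opening: 0.0131
```

```bash
python3 - <<'E'
from h import *
go([.697,-.0165,.040],Rt(7.1))
s=snapshot('side');save(s,'bar2',(120,120,320,320),2.5)
E
```

```text
turn [-0.   -0.06  0.08] rows 1.0 | then shift cm [-0.04  0.26  2.24] norm 2.3 | world cm [-0.01 -0.27 -2.24]
```

View pics/bar2.png

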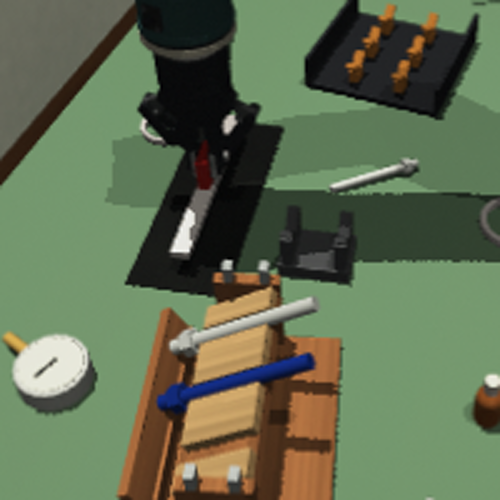

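The bar is held level and along the mat at (195,215), and both stems are still in the rack. I lower it the rest of the way.

Call:
send_rows --rows '[[[0,0.2,1,0,0,0,0.5],[0,0,0.6,0,0,0,0.5],[0,0,0.3,0,0,0,0.5],[0,0,0.2,0,0,0,0.5],[0,0,0.1,0,0,0,0.5],[0,0,0,0,0,0,0.5]]]'

```text
time: 8.02
ee_pos: [0.6967, -0.0164, 0.046]
tool_rot: [0.0, 0.998, 0.062, -0.0]
ft_force: [-8.5, -0.8, 12.6]
opening: 0.0129
```

Call:
send_rows --rows '[[[0,0,-0.05,0,0,0,1.8],[0,0,0,0,0,0,3],[0,0,0,0,0,0,5],[0,0,0,0,0,0,5],[0,0,-1,0,0,0,5],[0,0,-3,0,0,0,5],[0,0,-3,0,0,0,5],[0,0,-4,0,0,0,4],[0,0,-4,0,0,0,4],[0,0,-3,0,0,0,4],[0,0,0,0,0,0,4]]]'

```text
time: 8.93
ee_pos: [0.699, -0.0156, 0.2338]
tool_rot: [0.0, 0.998, 0.062, 0.005]
ft_force: [0.2, 0.9, 0.6]
opening: 0.0399
```

```bash
python3 - <<'E'
from h import *
y=np.radians(14.2);ax=np.array([np.cos(y)*np.cos(.4887),np.sin(y)*np.cos(.4887),-np.sin(.4887)])
tip=np.array([.5024,.1898,.1185]);g=tip+.020*ax;print('grasp',g, 'mid',tip+.075*ax)
for a in(104.2,-75.8):
  for p in(28,-28):
    R=Rt(a,p);print(a,p,'toolz',R.apply([0,0,1]).round(2),'dot axis',(R.apply([0,0,1])@ax).round(2));go(g-R.apply([0,0,.12]),R)
print(r.get_state()['qpos'])
E
```

```text
grasp [0.51951932 0.19413185 0.10911043] mid [0.56659744 0.20604445 0.08328912]
104.2 28 toolz [-0.46 -0.12 -0.88] dot axis 0.0
turn [ 21.39 -24.   -94.85] rows 14.0 | then shift cm [24.73 -4.97  4.16] norm 25.6 | world cm [-12.22  22.42  -1.34]
104.2 -28 toolz [ 0.46  0.12 -0.88] dot axis 0.83
turn [-20.44  23.32 -94.95] rows 14.0 | then shift cm [ 24.73 -16.68  -7.35] norm 30.7 | world cm [-23.69  19.52  -1.34]
-75.8 28 toolz [ 0.46  0.12 -0.88] dot axis 0.83
turn [22.57 19.78 81.27] rows 12.0 | then shift cm [-24.73  16.68  -7.35] norm 30.7 | world cm [-23.69  19.52  -1.34]
-75.8 -28 toolz [-0.46 -0.12 -0.88] dot axis 0.0
turn [-23.22 -20.7   81.08] rows 12.0 | then shift cm [-24.73   4.97   4.16] norm 25.6 | world cm [-12.22  22.42  -1.34]
[ 0.41199127  0.65694905 -0.67939121  1.41742062  0.42462462  1.20611104
 -0.18821025]
```

Call:
send_rows --rows '[[[0,0,0,-1.79,-1.59,6.24,4],[0,0,0,-1.79,-1.59,6.24,4],[0,0,0,-1.79,-1.59,6.24,4],[0,0,0,-1.79,-1.59,6.24,4],[0,0,0,-1.79,-1.59,6.24,4],[0,0,0,-1.79,-1.59,6.24,4],[0,0,0,-1.79,-1.59,6.24,4],[0,0,0,-1.79,-1.59,6.24,4],[0,0,0,-1.79,-1.59,6.24,4],[0,0,0,-1.79,-1.59,6.24,4],[0,0,0,-1.79,-1.59,6.24,4],[0,0,0,-1.79,-1.59,6.24,4],[0,0,0,-1.79,-1.59,6.24,4],[0,0,0,0,0,0,4]]]'

```text
time: 10.1
ee_pos: [0.6969, -0.0165, 0.2252]
tool_rot: [0.195, 0.763, -0.598, -0.153]
ft_force: [0.2, -0.0, -1.0]
opening: 0.0396
```

Call:
send_rows --rows '[[[-3.53,0.71,0.59,0,0,0,4],[-3.53,0.71,0.59,0,0,0,4],[-3.53,0.71,0.59,0,0,0,4],[-3.53,0.71,0.59,0,0,0,4],[-3.53,0.71,0.59,0,0,0,4],[-3.53,0.71,0.59,0,0,0,4],[-3.53,0.71,0.59,0,0,0,4],[0,0,0,0,0,0,4],[0,0,0,0,0,0,4]]]'

```text
time: 10.85
ee_pos: [0.5737, 0.21, 0.2143]
tool_rot: [0.193, 0.767, -0.592, -0.152]
ft_force: [-0.4, -1.4, 0.7]
opening: 0.0401
```

```bash
python3 - <<'E'
from h import *
R=Rt(-75.8,-28);go([.5195,.1941,.1091],R);print(r.get_state()['qpos'])
E
```

```text
turn [ 0.42 -0.01  0.46] rows 1.0 | then shift cm [ 0.21  0.05 11.34] norm 11.3 | world cm [-5.15 -1.52 -9.99]
[-0.14602663  0.73065526 -0.3772288   1.32068528  0.13196832  1.61743114
 -1.83657278]
```

Call:
send_rows --rows '[[[0.2,0.05,1.8,0.4,0,0.4,4],[0,0,1.8,0,0,0,4],[0,0,1.8,0,0,0,4],[0,0,1.8,0,0,0,4],[0,0,1.8,0,0,0,4],[0,0,0,0,0,0,4],[0,0,0,0,0,0,4]]]'

```text
time: 11.43
ee_pos: [0.5341, 0.1945, 0.1347]
tool_rot: [0.192, 0.764, -0.598, -0.149]
ft_force: [0.4, 0.3, -0.2]
opening: 0.0399
```

```bash
python3 - <<'E'
from h import *
R=Rt(-75.8,-28);go([.5195,.1941,.1091],R)
s=snapshot('side');save(s,'st1',(165,185,305,315),4)
E
```

```text
turn [ 0.12  0.06 -0.34] rows 1.0 | then shift cm [-0.32  0.05  2.33] norm 2.4 | world cm [-1.19  0.03 -2.03]
```

View pics/st1.png

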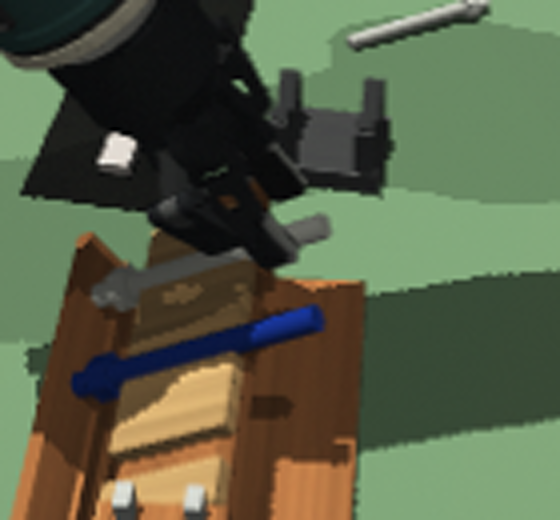

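The side crop shows the fingers straddling the steel stem near its free tip (320,225), clear of the board edge. I go down and close.

Call:
send_rows --rows '[[[-0.3,0,0.8,0,0,-0.3,4],[0,0,0.8,0,0,0,4],[0,0,0.6,0,0,0,4],[0,0,0.1,0,0,0,4],[0,0,0,0,0,0,4]]]'

```text
time: 11.9
ee_pos: [0.5222, 0.1956, 0.1138]
tool_rot: [0.192, 0.765, -0.596, -0.15]
ft_force: [0.2, -0.1, 0.2]
opening: 0.0398
```

Call:
send_rows --rows '[[[0,0,0,0,0,0,2.5],[0,0,0,0,0,0,0.5],[0,0,0,0,0,0,0.5],[0,0,0,0,0,0,0.5],[0,0,0,0,0,0,0.5],[0,0,0,0,0,0,0.5],[0,0,0,0,0,0,0.5]]]' --grip_force 90

```text
time: 12.48
ee_pos: [0.5227, 0.1957, 0.1143]
tool_rot: [0.191, 0.765, -0.597, -0.149]
ft_force: [1.2, -1.0, 3.5]
opening: 0.0113
```

```bash
python3 - <<'E'
from h import *
pc,R,s=cur();print(pc,s['ft_force'],s['opening'],s['wrist_torque'])
print('up in tool',R.inv().apply([0,0,1]).round(3))
E
```

```text
[0.52270731 0.1957013  0.11432145] [ 1.15239389 -1.01982996  3.4798832 ] 0.011265737031634353 [-0.05782415 -0.53312782  0.0662342 ]
up in tool [-0.     0.471 -0.882]
```

Call:
send_rows --rows '[[[0,0.24,-0.44,0,0,0,0.5],[0,0.47,-0.88,0,0,0,0.5],[0,0.47,-0.88,0,0,0,0.5],[0,0.47,-0.88,0,0,0,0.5],[0,0.71,-1.32,0,0,0,0.5],[0,0.71,-1.32,0,0,0,0.5],[0,0.71,-1.32,0,0,0,0.5],[0,0.71,-1.32,0,0,0,0.5],[0,0.71,-1.32,0,0,0,0.5],[0,0,0,0,0,0,0.5],[0,0,0,0,0,0,0.5]]]'

```text
time: 13.4
ee_pos: [0.5225, 0.1957, 0.2252]
tool_rot: [0.191, 0.765, -0.597, -0.149]
ft_force: [-0.9, -0.7, -1.9]
opening: 0.0117
```

```bash
python3 - <<'E'
from h import *
pc,R,s=cur();print(pc,s['ft_force'],s['opening'],s['wrist_torque'],s['qpos'])
t=snapshot('top');s=snapshot('side');C=np.zeros((500,800,3),np.uint8)
C[:400,:400]=cv2.resize(t[130:230,140:240],None,fx=4,fy=4);C[:,400:]=cv2.resize(s[160:285,180:280],None,fx=4,fy=4)
save(C,'st2');np.save('t.npy',t);np.save('s.npy',s)
E
```

```text
[0.52254914 0.19570487 0.2251825 ] [-0.92316002 -0.72774906 -1.90271215] 0.011727804153723686 [ 0.14971869 -0.51113261  0.01138429] [-0.11759826  0.62372884 -0.39368261  1.48032173  0.10819196  1.55649105
 -1.85101102]
```

View pics/st2.png

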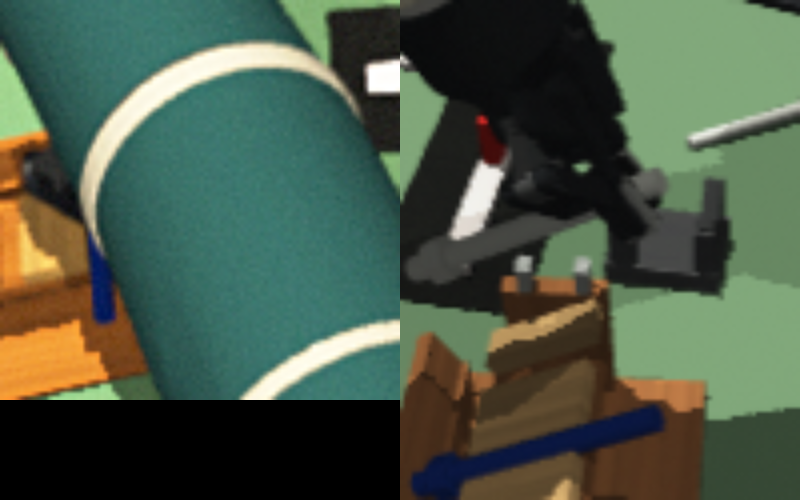

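The steel stem is out and held: tip at (655,183), collar at (432,260) in the side crop. I check its droop against prediction.

```bash
python3 - <<'E'
from h import *
pc,R,s=cur();g=pc+R.apply([0,0,.006]);a=R.apply([0,-1,0]);print('axis guess',a.round(3))
if a[2]>0:a=-a
for th in(-8,-4,0,4,8,12):
    R2=Ro.from_rotvec(R.apply([1,0,0])*np.radians(th));b=R2.apply(a)
    print(th,b.round(2),proj('side',g-.02*b).round(1),proj('side',g+.111*b).round(1))
print('seen',(180+255/4-.4,160+183/4-.4),(180+32/4-.4,160+260/4-.4))
s=np.load('s.npy')
# turn needed at V-block yaw 6 tool vertical
go([.5493,.0375,.2],Rt(-84));
E
```

```text
axis guess [ 0.855  0.215 -0.472]
-8 [ 0.78  0.2  -0.59] [243.9 204.5] [194.6 229.2]
-4 [ 0.82  0.21 -0.53] [244.3 205. ] [192.2 227.1]
0 [ 0.86  0.21 -0.47] [244.7 205.4] [189.9 224.9]
4 [ 0.88  0.22 -0.41] [245.  205.9] [187.9 222.6]
8 [ 0.91  0.23 -0.34] [245.3 206.4] [186.  220.1]
12 [ 0.93  0.23 -0.28] [245.6 206.8] [184.3 217.6]
seen (243.35, 205.35) (187.6, 224.6)
turn [28.11 -1.98  7.92] rows 4.0 | then shift cm [15.99 -1.06  1.77] norm 16.1 | world cm [  2.73 -15.79  -1.77]
```

Call:
send_rows --rows '[[[0,0,-0.5,5.62,-0.4,1.58,0.5],[0,0,-0.5,5.62,-0.4,1.58,0.5],[0,0,0,5.62,-0.4,1.58,0.5],[0,0,0,5.62,-0.4,1.58,0.5],[0,0,0,5.62,-0.4,1.58,0.5],[0,0,0,0,0,0,0.5]]]'

```text
time: 14.0
ee_pos: [0.5247, 0.1965, 0.2331]
tool_rot: [-0.002, 0.743, -0.669, 0.002]
ft_force: [0.4, 0.7, -1.4]
opening: 0.0115
```

```bash
python3 - <<'E'
from h import *
go([.4926,.0315,.13],Rt(-84))
E
```

```text
turn [-0.32  0.03 -0.01] rows 1.0 | then shift cm [16.07  4.92  9.71] norm 19.4 | world cm [ -3.21 -16.5   -9.71]
```

Call:
send_rows --rows '[[[2.68,0.82,0,0,0,0,0.5],[2.68,0.82,0,0,0,0,0.5],[2.68,0.82,0,0,0,0,0.5],[2.68,0.82,0,0,0,0,0.5],[2.68,0.82,0,0,0,0,0.5],[2.68,0.82,0,0,0,0,0.5],[0,0,2.4,0,0,0,0.5],[0,0,2.4,0,0,0,0.5],[0,0,2.4,0,0,0,0.5],[0,0,2.4,0,0,0,0.5],[0,0,0,0,0,0,0.5],[0,0,0,0,0,0,0.5]]]'

```text
time: 15.0
ee_pos: [0.4938, 0.0317, 0.1362]
tool_rot: [0.001, 0.743, -0.669, -0.002]
ft_force: [-0.1, -0.0, -0.3]
opening: 0.0112
```

```bash
python3 - <<'E'
from h import *
go([.4926,.0315,.05],Rt(-84));pc,R,st=cur();g=pc+R.apply([0,0,.006])
t=snapshot('top');s=snapshot('side');C=np.zeros((480,800,3),np.uint8)
y=np.radians(6);c=np.array([.5493,.0375]);A=np.array([[np.cos(y),-np.sin(y)],[np.sin(y),np.cos(y)]])
for lx in(-34,34):
  for ly in(-24,24):
    q=c+A@np.array([lx,ly])/1e3
    for cam,im in(('top',t),('side',s)):
      u=proj(cam,[*q,.06]).round().astype(int);im[u[1],u[0]]=(255,0,255)
b=R.apply([0,-1,0]);print(b)
for d in(-.017,.057,.113):
   u=proj('side',g+d*b*np.sign(b[0])).round().astype(int);s[u[1],u[0]]=(255,255,0)
C[:480,:400]=cv2.resize(t[150:230,220:286+1][:,:67],(400,480),interpolation=cv2.INTER_NEAREST);C[:,400:]=cv2.resize(s[160:256,195:275],None,fx=5,fy=5,interpolation=cv2.INTER_NEAREST)
save(C,'st3')
E
```

```text
turn [0.21 0.07 0.04] rows 1.0 | then shift cm [0.   0.12 8.02] norm 8.0 | world cm [-0.12 -0.02 -8.02]
[ 0.99443474  0.10529153 -0.00363892]
```

View pics/st3.png

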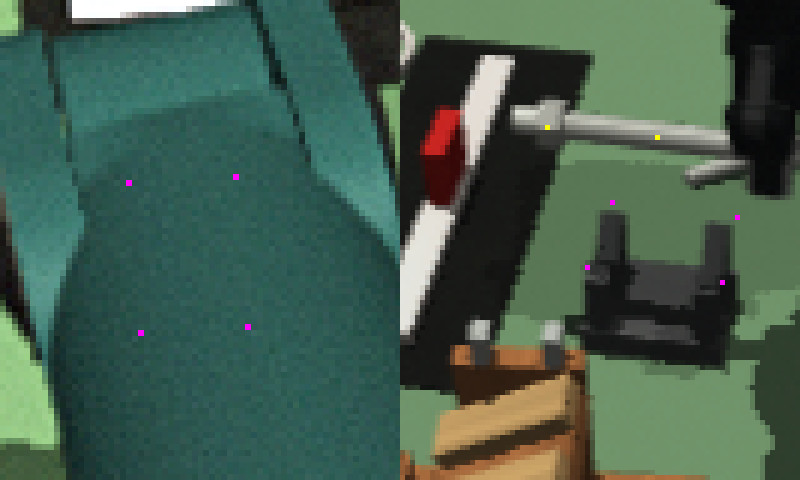

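The side crop shows the V-block unmoved and the stem level above it, with the collar at (548,122) against a predicted (548,128). I lower it.

Call:
send_rows --rows '[[[0,0.1,2,0,0,0,0.5],[0,0,2,0,0,0,0.5],[0,0,1.5,0,0,0,0.5],[0,0,1,0,0,0,0.5],[0,0,0.6,0,0,0,0.5],[0,0,0.4,0,0,0,0.5],[0,0,0,0,0,0,0.5],[0,0,0,0,0,0,0.5]]]'

```text
time: 15.77
ee_pos: [0.4938, 0.0316, 0.0626]
tool_rot: [-0.001, 0.743, -0.669, 0.0]
ft_force: [-0.3, 0.0, -2.1]
opening: 0.0116
```

Call:
send_rows --rows '[[[0,0,0.15,0,0,0,0.5],[0,0,0.15,0,0,0,0.5],[0,0,0,0,0,0,0.5],[0,0,0,0,0,0,0.5]]]'

```text
time: 16.1
ee_pos: [0.4934, 0.0315, 0.059]
tool_rot: [-0.0, 0.743, -0.669, -0.0]
ft_force: [0.2, 0.2, -1.2]
opening: 0.0116
```

Call:
send_rows --rows '[[[0,0,0.15,0,0,0,0.5],[0,0,0.1,0,0,0,0.5],[0,0,0,0,0,0,0.5],[0,0,0,0,0,0,0.5]]]'

```text
time: 16.43
ee_pos: [0.4935, 0.0317, 0.0564]
tool_rot: [-0.0, 0.743, -0.669, -0.0]
ft_force: [-0.4, 0.5, -0.3]
opening: 0.0111
```

```bash
python3 - <<'E'
from h import *
pc,R,s=cur();print(pc,s['ft_force'],s['wrist_torque'])
E
```

```text
[0.49347783 0.03166201 0.05642349] [-0.3721657   0.47394685 -0.26386498] [ 0.14735143 -0.05130301  0.04594849]
```

Call:
send_rows --rows '[[[0,0,0.05,0,0,0,0.9],[0,0,0,0,0,0,1.4],[0,0,0,0,0,0,2],[0,0,0,0,0,0,3],[0,0,0,0,0,0,4],[0,0,-1,0,0,0,4],[0,0,-2,0,0,0,4],[0,0,-3,0,0,0,4],[0,0,0,0,0,0,4]]]'

```text
time: 17.18
ee_pos: [0.4954, 0.0318, 0.1207]
tool_rot: [-0.002, 0.743, -0.669, 0.002]
ft_force: [2.0, 0.6, 0.5]
opening: 0.0401
```

```bash
python3 - <<'E'
from h import *
go([.5493,.0375,.05],Rt(-84));s=snapshot('side');save(s,'st4',(195,160,275,256),5)
E
```

```text
turn [-0.34  0.02  0.02] rows 1.0 | then shift cm [ 0.   -5.42  6.47] norm 8.4 | world cm [ 5.39  0.57 -6.47]
```

View pics/st4.png

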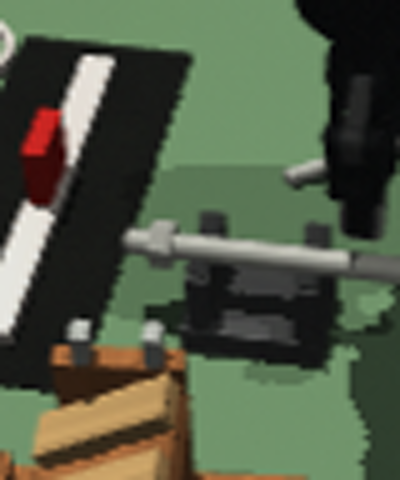

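The steel stem lies level in the V-block, collar at (160,240), clear of the far support. I now locate its middle.

```bash
python3 - <<'E'
from h import *
c=onz('side',226.6,207.6,.05);d=np.array([np.cos(.105),np.sin(.105)]);m=c[:2]-.056*d
print('collar',c,'mid',m,'offset along',(m-[.5493,.0375])@d)
E
```

```text
collar [0.60475462 0.04322274 0.05      ] mid [0.54906304 0.03735354] offset along -0.0002510064377870593
```

Call:
send_rows --rows '[[[0,-2.7,0,0,0,0,4],[0,-2.7,0,0,0,0,4],[0,0,2,0,0,0,4],[0,0,0,0,0,0,4],[0,0,0,0,0,0,4]]]'

```text
time: 17.65
ee_pos: [0.546, 0.0372, 0.0952]
tool_rot: [0.001, 0.743, -0.669, -0.001]
ft_force: [-0.5, -0.3, 0.1]
opening: 0.0402
```

```bash
python3 - <<'E'
from h import *
go([.5493,.0375,.05],Rt(-84))
E
```

```text
turn [0.14 0.05 0.03] rows 1.0 | then shift cm [ 0.   -0.33  3.92] norm 3.9 | world cm [ 0.33  0.03 -3.92]
```

Call:
send_rows --rows '[[[0,-0.33,1,0,0,0,4],[0,0,1.5,0,0,0,4],[0,0,1,0,0,0,4],[0,0,0.4,0,0,0,4],[0,0,0,0,0,0,4],[0,0,0,0,0,0,2.5],[0,0,0,0,0,0,0.5],[0,0,0,0,0,0,0.5],[0,0,0,0,0,0,0.5],[0,0,0,0,0,0,0.5],[0,0,0,0,0,0,0.5],[0,0,0,0,0,0,0.5]]]'

```text
time: 18.65
ee_pos: [0.5508, 0.038, 0.0576]
tool_rot: [-0.001, 0.743, -0.669, 0.0]
ft_force: [-1.6, 3.2, 7.1]
opening: 0.011
```

Call:
send_rows --rows '[[[0,0,-0.5,0,0,0,0.5],[0,0,-1,0,0,0,0.5],[0,0,-2,0,0,0,0.5],[0,0,-3,0,0,0,0.5],[0,0,-3,0,0,0,0.5],[0,0,-3,0,0,0,0.5],[0,0,0,0,0,0,0.5],[0,0,0,0,0,0,0.5]]]'

```text
time: 19.32
ee_pos: [0.551, 0.0373, 0.184]
tool_rot: [-0.001, 0.743, -0.669, 0.001]
ft_force: [0.8, 0.4, -2.9]
opening: 0.0114
```

```bash
python3 - <<'E'
from h import *
d=np.array([np.cos(np.radians(-5.1)),np.sin(np.radians(-5.1))]);n=np.array([-d[1],d[0]])
print('cradle+60',np.array([.563,-.3335])+.06*n)
go([*(np.array([.563,-.3335])+.06*n),.16],Rt(-95.1))
E
```

```text
cradle+60 [ 0.56833366 -0.27373754]
turn [-0.21  0.03 11.1 ] rows 2.0 | then shift cm [30.82 -4.49  1.8 ] norm 31.2 | world cm [  1.73 -31.1   -1.8 ]
```

```bash
cat >> h.py <<'E'
def cradles(cam,box):
    im=snapshot(cam);h=cv2.cvtColor(im,cv2.COLOR_RGB2HSV).astype(int)
    m=(h[...,0]>5)&(h[...,0]<20)&(h[...,1]>150)&(h[...,2]>90);k=np.zeros_like(m);k[box[1]:box[3],box[0]:box[2]]=1
    n,l,st,ce=cv2.connectedComponentsWithStats((m&k).astype(np.uint8))
    return [(ce[i].round(1).tolist(),int(st[i,4])) for i in range(1,n) if st[i,4]>5]
E
python3 - <<'E'
from h import *
print(cradles('top',(335,140,440,245)));print(cradles('side',(225,100,320,180)))
d=np.array([np.cos(np.radians(-5.1)),np.sin(np.radians(-5.1))]);n=np.array([-d[1],d[0]])
p=np.array([.563,-.3335])-.06*n;print(p);go([*p,.16],Rt(-95.1))
E
```

```text
[([366.0, 179.7], 80), ([387.6, 182.3], 83), ([408.3, 184.8], 80), ([364.8, 201.6], 84), ([386.0, 204.1], 84), ([407.2, 206.8], 78)]
[([274.7, 125.2], 26), ([291.9, 128.5], 24), ([268.5, 134.1], 33), ([286.3, 137.7], 35), ([262.2, 143.7], 37), ([280.3, 147.7], 38)]
[ 0.55766634 -0.39326246]
turn [ 0.02  0.03 11.1 ] rows 2.0 | then shift cm [42.81 -4.6   1.56] norm 43.1 | world cm [  0.78 -43.05  -1.56]
```

Case unmoved. I carry the steel stem over.

Call:
send_rows --rows '[[[0,0,0,0,0,5.55,0.5],[0,0,0,0,0,5.55,0.5],[3.29,-0.35,0,0,0,0,0.5],[3.29,-0.35,0,0,0,0,0.5],[3.29,-0.35,0,0,0,0,0.5],[3.29,-0.35,0,0,0,0,0.5],[3.29,-0.35,0,0,0,0,0.5],[3.29,-0.35,0,0,0,0,0.5],[3.29,-0.35,0,0,0,0,0.5],[3.29,-0.35,0,0,0,0,0.5],[3.29,-0.35,0,0,0,0,0.5],[3.29,-0.35,0,0,0,0,0.5],[3.29,-0.35,0,0,0,0,0.5],[3.29,-0.35,0,0,0,0,0.5],[3.29,-0.35,0,0,0,0,0.5],[0,0,0,0,0,0,0.5],[0,0,0,0,0,0,0.5]]]'

```text
time: 20.83
ee_pos: [0.5563, -0.3944, 0.1795]
tool_rot: [-0.0, -0.674, 0.739, 0.001]
ft_force: [0.7, 0.9, -0.7]
opening: 0.0109
```

```bash
python3 - <<'E'
from h import *
go([.5577,-.3933,.036],Rt(-95.1));print(cur()[2]['opening'],cur()[2]['ft_force'],cur()[2]['wrist_torque'])
s=snapshot('side');save(s,'st5',(220,70,320,180),5);
E
```

```text
turn [ 0.15  0.09 -0.16] rows 1.0 | then shift cm [-0.12 -0.13 13.75] norm 13.7 | world cm [  0.14   0.11 -13.75]
0.01088932463611747 [ 0.66812777  0.89656522 -0.74207363] [ 0.06628884  0.00168249 -0.0354838 ]
```

View pics/st5.png

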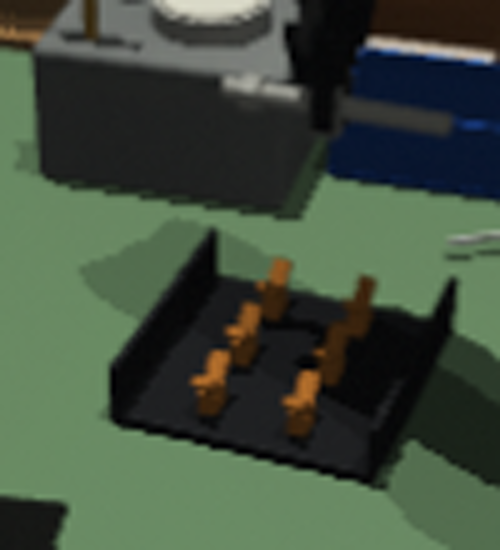

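The stem is held level over the case's far cradle, tip at (455,123), collar at (245,83). I lower it.

```bash
python3 - <<'E'
from h import *
a=onz('side',220+245/5-.4,70+85/5-.4,.172);b=onz('side',220+455/5-.4,70+123/5-.4,.172)
d=(a-b)/np.linalg.norm(a-b);print(a,b,np.linalg.norm(a-b),'mid',b+.075*d,a-.056*d)
E
```

```text
[ 0.61567474 -0.40541578  0.172     ] [ 0.47520915 -0.39173956  0.172     ] 0.14112979629338313 mid [ 0.54985617 -0.39900745  0.172     ] [ 0.55993829 -0.39998909  0.172     ]
```

Call:
send_rows --rows '[[[-0.1,-0.1,2.5,0,0,0,0.5],[0,0,2.5,0,0,0,0.5],[0,0,2.5,0,0,0,0.5],[0,0,2,0,0,0,0.5],[0,0,1,0,0,0,0.5],[0,0,0,0,0,0,0.5],[0,0,0,0,0,0,0.5]]]'

```text
time: 21.47
ee_pos: [0.5592, -0.3909, 0.0768]
tool_rot: [0.0, -0.675, 0.737, 0.0]
ft_force: [-0.4, -0.1, -1.5]
opening: 0.011
```

```bash
python3 - <<'E'
from h import *
go([.5577,-.3933,.036],Rt(-95.1));print(cur()[2]['opening'])
E
```

```text
turn [0.01 0.07 0.06] rows 1.0 | then shift cm [0.25 0.13 3.48] norm 3.5 | world cm [-0.15 -0.24 -3.48]
0.0110044837325531
```

Call:
send_rows --rows '[[[0.25,0.13,1.5,0,0,0,0.5],[0,0,1,0,0,0,0.5],[0,0,0.5,0,0,0,0.5],[0,0,0.2,0,0,0,0.5],[0,0,0,0,0,0,0.5],[0,0,0,0,0,0,0.5]]]'

```text
time: 21.97
ee_pos: [0.5575, -0.394, 0.0448]
tool_rot: [0.0, -0.675, 0.738, 0.0]
ft_force: [-0.7, -0.1, -2.0]
opening: 0.0111
```

```bash
python3 - <<'E'
from h import *
go([.5577,-.3933,.0376],Rt(-95.1));print(cur()[2]['opening'],cur()[2]['ft_force'])
E
```

```text
turn [-0.03  0.04  0.02] rows 1.0 | then shift cm [-0.07 -0.01  0.12] norm 0.1 | world cm [ 0.02  0.07 -0.12]
0.011110825372896005 [-0.71300984 -0.06126088 -1.95268974]
```

Call:
send_rows --rows '[[[0,0,0.12,0,0,0,0.5],[0,0,0.05,0,0,0,0.5],[0,0,0,0,0,0,0.5],[0,0,0,0,0,0,0.5]]]'

```text
time: 22.3
ee_pos: [0.5579, -0.3938, 0.0439]
tool_rot: [0.001, -0.675, 0.738, -0.0]
ft_force: [-2.2, 4.7, 9.7]
opening: 0.0113
```

Call:
send_rows --rows '[[[0,0,0,0,0,0,0.9],[0,0,0,0,0,0,1.4],[0,0,0,0,0,0,2],[0,0,0,0,0,0,3],[0,0,0,0,0,0,3.5],[0,0,-1,0,0,0,3.5],[0,0,-2,0,0,0,3.5],[0,0,-4,0,0,0,3.5],[0,0,-4,0,0,0,3.5],[0,0,-4,0,0,0,3.5],[0,0,-4,0,0,0,4],[0,0,0,0,0,0,4]]]'

```text
time: 23.3
ee_pos: [0.5597, -0.3956, 0.2426]
tool_rot: [0.002, -0.675, 0.738, -0.005]
ft_force: [1.5, -0.8, -0.5]
opening: 0.04
```

```bash
python3 - <<'E'
from h import *
y=np.radians(14.2);ax=np.array([np.cos(y)*np.cos(.4887),np.sin(y)*np.cos(.4887),-np.sin(.4887)])
tip=np.array([.4875,.2483,.119]);g=tip+.020*ax
R=Rt(-75.8,-28);print(g);go(g-R.apply([0,0,.12]),R);print(r.get_state()['qpos'])
E
```

```text
[0.50461932 0.25263185 0.10961043]
turn [-28.27   4.35 -19.01] rows 4.0 | then shift cm [-64.19 -15.58  -5.81] norm 66.3 | world cm [ 0.23 66.27 -2.18]
[ 0.66540775  0.53611466 -0.13841794  1.46545859  0.07760619  1.13393126
 -1.14558926]
```

Call:
send_rows --rows '[[[0,0,0,-5.65,0.87,-3.8,4],[0,0,0,-5.65,0.87,-3.8,4],[0,0,0,-5.65,0.87,-3.8,4],[0,0,0,-5.65,0.87,-3.8,4],[0,0,0,-5.65,0.87,-3.8,4],[-3.78,-0.92,-0.34,0,0,0,4],[-3.78,-0.92,-0.34,0,0,0,4],[-3.78,-0.92,-0.34,0,0,0,4],[-3.78,-0.92,-0.34,0,0,0,4],[-3.78,-0.92,-0.34,0,0,0,4],[-3.78,-0.92,-0.34,0,0,0,4],[-3.78,-0.92,-0.34,0,0,0,4],[-3.78,-0.92,-0.34,0,0,0,4],[-3.78,-0.92,-0.34,0,0,0,4],[-3.78,-0.92,-0.34,0,0,0,4],[-3.78,-0.92,-0.34,0,0,0,4],[-3.78,-0.92,-0.34,0,0,0,4]]]'

```text
time: 24.72
ee_pos: [0.5587, 0.0761, 0.2209]
tool_rot: [0.191, 0.766, -0.595, -0.154]
ft_force: [0.4, -0.2, 0.2]
opening: 0.0401
```

Call:
send_rows --rows '[[[-3.78,-0.92,-0.34,0,0,0,4],[-3.78,-0.92,-0.34,0,0,0,4],[-3.78,-0.92,-0.34,0,0,0,4],[-3.78,-0.92,-0.34,0,0,0,4],[0,0,0,0,0,0,4],[0,0,0,0,0,0,4]]]'

```text
time: 25.22
ee_pos: [0.5588, 0.233, 0.2161]
tool_rot: [0.191, 0.767, -0.593, -0.154]
ft_force: [0.2, -0.2, -0.2]
opening: 0.0401
```

```bash
python3 - <<'E'
from h import *
go([.5046,.2526,.1096],Rt(-75.8,-28));print(r.get_state()['qpos'])
t=snapshot('top');s=snapshot('side');C=np.zeros((440,800,3),np.uint8)
C[:,:400]=cv2.resize(t[145:233,345:425],None,fx=5,fy=5,interpolation=cv2.INTER_CUBIC);C[:,400:]=cv2.resize(s[105:193,230:310],None,fx=5,fy=5,interpolation=cv2.INTER_CUBIC);save(C,'case1')
E
```

```text
turn [0.42 0.38 0.46] rows 1.0 | then shift cm [-3.23 -0.79 11.05] norm 11.5 | world cm [ -5.14   2.03 -10.12]
[-0.20730744  0.70985517 -0.32590652  1.34135732  0.08011643  1.60108392
 -1.84401084]
```

View pics/case1.png

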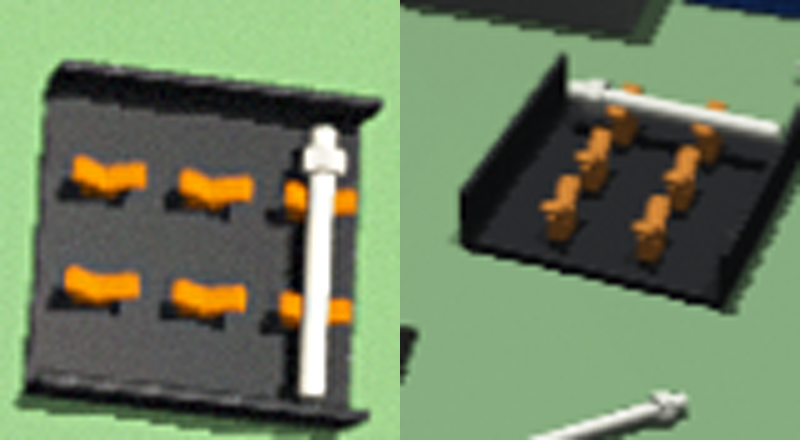

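Steel lies seated in the right-hand cradle (318,260 in the top crop). Now the blue one.

Call:
send_rows --rows '[[[-3.23,-0.79,0,0.4,0.4,0.4,4],[0,0,1.8,0,0,0,4],[0,0,1.8,0,0,0,4],[0,0,1.8,0,0,0,4],[0,0,1.8,0,0,0,4],[0,0,1,0,0,0,4],[0,0,0,0,0,0,4],[0,0,0,0,0,0,4]]]'

```text
time: 25.98
ee_pos: [0.5215, 0.2535, 0.1406]
tool_rot: [0.191, 0.764, -0.598, -0.149]
ft_force: [0.9, 0.4, 0.8]
opening: 0.0399
```

```bash
python3 - <<'E'
from h import *
go([.5046,.2526,.1096],Rt(-75.8,-28));s=snapshot('side');h=cv2.cvtColor(s,cv2.COLOR_RGB2HSV).astype(int)
m=(h[...,0]>112)&(h[...,0]<128)&(h[...,1]>150)&(h[...,2]>40);m[:200]=0;y,x=np.nonzero(m);print(x.min(),x.max(),y[x==x.max()],y[x==x.min()])
E
```

```text
turn [ 0.01  0.04 -0.23] rows 1.0 | then shift cm [-0.33  0.01  2.91] norm 2.9 | world cm [-1.42 -0.02 -2.57]
183 243 [264 266] [279 281 282]
```

Call:
send_rows --rows '[[[-0.3,0,1,0,0,-0.2,4],[0,0,1,0,0,0,4],[0,0,0.8,0,0,0,4],[0,0,0.1,0,0,0,4],[0,0,0,0,0,0,4]]]'

```text
time: 26.45
ee_pos: [0.5065, 0.2535, 0.1138]
tool_rot: [0.191, 0.766, -0.596, -0.149]
ft_force: [-0.8, 0.5, 0.3]
opening: 0.0399
```

Call:
send_rows --rows '[[[0,0,0,0,0,0,2.5],[0,0,0,0,0,0,0.5],[0,0,0,0,0,0,0.5],[0,0,0,0,0,0,0.5],[0,0,0,0,0,0,0.5],[0,0,0,0,0,0,0.5],[0,0,0,0,0,0,0.5]]]' --grip_force 90

```text
time: 27.03
ee_pos: [0.5072, 0.2538, 0.1146]
tool_rot: [0.191, 0.766, -0.596, -0.149]
ft_force: [2.2, 0.6, 2.6]
opening: 0.0116
```

Call:
send_rows --rows '[[[0,0.24,-0.44,0,0,0,0.5],[0,0.47,-0.88,0,0,0,0.5],[0,0.47,-0.88,0,0,0,0.5],[0,0.47,-0.88,0,0,0,0.5],[0,0.71,-1.32,0,0,0,0.5],[0,0.71,-1.32,0,0,0,0.5],[0,0.71,-1.32,0,0,0,0.5],[0,0.71,-1.32,0,0,0,0.5],[0,0.71,-1.32,0,0,0,0.5],[0,0,0,0,0,0,0.5],[0,0,0,0,0,0,0.5]]]'

```text
time: 27.95
ee_pos: [0.5069, 0.2537, 0.2254]
tool_rot: [0.19, 0.766, -0.596, -0.148]
ft_force: [-0.5, -0.3, -1.5]
opening: 0.0109
```

```bash
cat >> h.py <<'E'
def bluecheck(g2tip=.018):
    pc,R,st=cur();g=pc+R.apply([0,0,.006]);b=R.apply([0,-1,0])
    s=snapshot('side');h=cv2.cvtColor(s,cv2.COLOR_RGB2HSV).astype(int)
    m=((h[...,0]>110)&(h[...,0]<130)&(h[...,1]>120)&(h[...,2]>25)).astype(np.uint8)
    n,l,stt,ce=cv2.connectedComponentsWithStats(m)
    for i in range(1,n):
        if stt[i,4]>12 and stt[i,1]>150: print('blue comp',stt[i].tolist(),ce[i].round(1))
    print('pred',[(d,proj('side',g+d*b).round(1).tolist()) for d in(-g2tip,.075-g2tip,.131-g2tip,.15-g2tip)],st['opening'],st['ft_force'],st['wrist_torque'])
    return s
E
python3 - <<'E'
from h import *
bluecheck();go([.4926,.0315,.2271],Rt(-84))
E
```

```text
blue comp [235, 225, 10, 8, 58] [239.8 228.3]
blue comp [176, 238, 40, 16, 266] [192.1 244.6]
pred [(-0.018, [241.8, 228.5]), (0.056999999999999995, [207.5, 239.7]), (0.113, [183.7, 247.5]), (0.132, [175.9, 250.0])] 0.010898932356609346 [-0.46823004 -0.34779414 -1.49191653] [ 0.12689336 -0.54214346 -0.01646292]
turn [27.95 -1.97  8.06] rows 4.0 | then shift cm [21.93  3.71 -0.86] norm 22.3 | world cm [ -1.4  -22.2    0.86]
```

Call:
send_rows --rows '[[[0,0,-0.5,5.6,-0.4,1.6,0.5],[0,0,-0.5,5.6,-0.4,1.6,0.5],[0,0,0,5.6,-0.4,1.6,0.5],[0,0,0,5.6,-0.4,1.6,0.5],[0,0,0,5.6,-0.4,1.6,0.5],[0,0,0,0,0,0,0.5]]]'

```text
time: 28.5
ee_pos: [0.5089, 0.2545, 0.2334]
tool_rot: [-0.002, 0.743, -0.669, 0.002]
ft_force: [-0.2, 0.6, -0.7]
opening: 0.0112
```

```bash
python3 - <<'E'
from h import *
go([.4926,.0315,.13],Rt(-84));s=snapshot('side');save(s,'vb2',(215,190,275,240),8)
E
```

```text
turn [-0.32  0.05  0.05] rows 1.0 | then shift cm [22.01  3.95  9.74] norm 24.4 | world cm [ -1.63 -22.3   -9.74]
```

View pics/vb2.png

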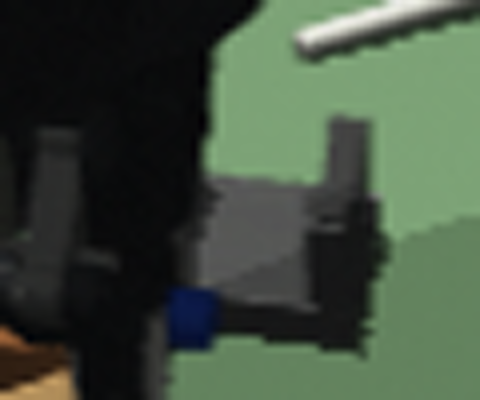

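V-block arm top at (350,118), i.e. (258,204) full-frame, the same as at the start, so it hasn't moved. I carry on.

Call:
send_rows --rows '[[[3.67,0.66,0,0,0,0,0.5],[3.67,0.66,0,0,0,0,0.5],[3.67,0.66,0,0,0,0,0.5],[3.67,0.66,0,0,0,0,0.5],[3.67,0.66,0,0,0,0,0.5],[3.67,0.66,0,0,0,0,0.5],[0,0,2.4,0,0,0,0.5],[0,0,2.4,0,0,0,0.5],[0,0,2.4,0,0,0,0.5],[0,0,2.4,0,0,0,0.5],[0,0,0,0,0,0,0.5],[0,0,0,0,0,0,0.5]]]'

```text
time: 29.55
ee_pos: [0.4942, 0.0314, 0.1363]
tool_rot: [0.001, 0.744, -0.669, -0.002]
ft_force: [-0.6, -0.1, -0.5]
opening: 0.011
```

```bash
python3 - <<'E'
from h import *
bluecheck();go([.4926,.0315,.05],Rt(-84))
E
```

```text
blue comp [217, 180, 45, 12, 259] [237.  185.8]
blue comp [274, 188, 4, 5, 16] [275.3 190.2]
pred [(-0.018, [276.6, 191.0]), (0.056999999999999995, [246.2, 187.3]), (0.113, [224.0, 184.7]), (0.132, [216.5, 183.8])] 0.01104948586425868 [-0.64546602 -0.08701079 -0.50125585] [-0.01460651  0.0563746  -0.0014373 ]
turn [0.08 0.07 0.07] rows 1.0 | then shift cm [-0.02  0.23  8.15] norm 8.1 | world cm [-0.24 -0.   -8.15]
```

Call:
send_rows --rows '[[[0,0.2,2,0,0,0,0.5],[0,0,2,0,0,0,0.5],[0,0,1.5,0,0,0,0.5],[0,0,1,0,0,0,0.5],[0,0,0.6,0,0,0,0.5],[0,0,0.4,0,0,0,0.5],[0,0,0.2,0,0,0,0.5],[0,0,0.1,0,0,0,0.5],[0,0,0,0,0,0,0.5],[0,0,0,0,0,0,0.5]]]'

```text
time: 30.43
ee_pos: [0.4929, 0.0314, 0.0596]
tool_rot: [-0.001, 0.743, -0.669, 0.0]
ft_force: [-0.1, 0.7, -1.5]
opening: 0.011
```

Call:
send_rows --rows '[[[0,0,0.15,0,0,0,0.5],[0,0,0.1,0,0,0,0.5],[0,0,0,0,0,0,0.5],[0,0,0,0,0,0,0.5]]]'

```text
time: 30.77
ee_pos: [0.4926, 0.0314, 0.0566]
tool_rot: [-0.0, 0.743, -0.669, -0.0]
ft_force: [-0.6, 0.6, -1.6]
opening: 0.011
```

Call:
send_rows --rows '[[[0,0,0.05,0,0,0,0.9],[0,0,0,0,0,0,1.4],[0,0,0,0,0,0,2],[0,0,0,0,0,0,3],[0,0,0,0,0,0,4],[0,0,-1,0,0,0,4],[0,0,-2,0,0,0,4],[0,0,-3,0,0,0,4],[0,0,0,0,0,0,4],[0,0,0,0,0,0,4]]]'

```text
time: 31.6
ee_pos: [0.4935, 0.0313, 0.118]
tool_rot: [-0.002, 0.743, -0.669, 0.001]
ft_force: [-1.5, -0.1, -0.6]
opening: 0.0402
```

```bash
python3 - <<'E'
from h import *
s=bluecheck();save(s,'bl4',(195,160,295,256),5)
d=np.array([np.cos(.105),np.sin(.105),0]);m=np.array([.5493,.0375,.05])
print('ideal',[proj('side',m+x*d).round(1).tolist() for x in(-.075,0,.056,.075)])
go([.5493,.0375,.05],Rt(-84))
E
```

```text
blue comp [219, 204, 58, 13, 293] [246.6 210.4]
pred [(-0.018, [276.7, 196.5]), (0.056999999999999995, [246.6, 192.7]), (0.113, [224.7, 189.9]), (0.132, [217.3, 189.0])] 0.04017849083716256 [-1.51851271 -0.06150342 -0.60738076] [-0.00665973  0.01254107  0.0228067 ]
ideal [[276.2, 214.2], [247.5, 210.4], [226.5, 207.6], [219.5, 206.7]]
turn [-0.11  0.03  0.05] rows 1.0 | then shift cm [-0.04 -5.67  6.09] norm 8.3 | world cm [ 5.64  0.63 -6.09]
```

View pics/bl4.png

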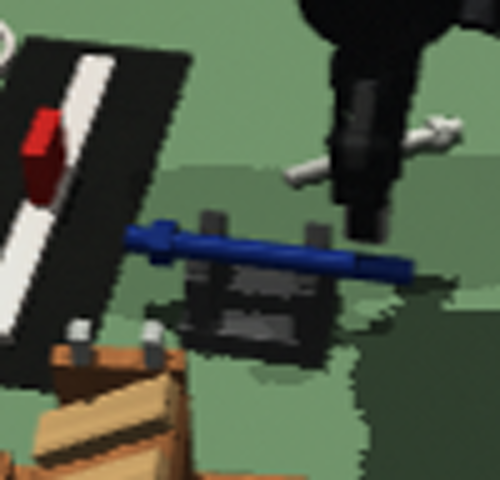

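Blue lies in the V-block (collar (163,242), tip (408,270)), matching the ideal position. I regrip it at its middle.

Call:
send_rows --rows '[[[0,-2.8,0,0,0,0,4],[0,-2.8,0,0,0,0,4],[0,0,1.8,0,0,0,4],[0,0,0,0,0,0,4],[0,0,0,0,0,0,4]]]'

```text
time: 32.07
ee_pos: [0.5471, 0.0372, 0.0969]
tool_rot: [0.001, 0.744, -0.669, -0.001]
ft_force: [-0.1, -0.2, 0.3]
opening: 0.0398
```

```bash
python3 - <<'E'
from h import *
go([.5493,.0375,.05],Rt(-84))
E
```

```text
turn [0.17 0.06 0.06] rows 1.0 | then shift cm [-0.01 -0.22  4.09] norm 4.1 | world cm [ 0.22  0.03 -4.09]
```

Call:
send_rows --rows '[[[0,-0.22,1,0,0,0,4],[0,0,1.5,0,0,0,4],[0,0,1,0,0,0,4],[0,0,0.5,0,0,0,4],[0,0,0,0,0,0,4],[0,0,0,0,0,0,2.5],[0,0,0,0,0,0,0.5],[0,0,0,0,0,0,0.5],[0,0,0,0,0,0,0.5],[0,0,0,0,0,0,0.5],[0,0,0,0,0,0,0.5],[0,0,0,0,0,0,0.5]]]'

```text
time: 33.07
ee_pos: [0.5509, 0.0379, 0.0588]
tool_rot: [-0.001, 0.744, -0.669, 0.0]
ft_force: [-1.7, 2.3, 5.7]
opening: 0.0112
```

Call:
send_rows --rows '[[[0,0,-0.5,0,0,0,0.5],[0,0,-1,0,0,0,0.5],[0,0,-2,0,0,0,0.5],[0,0,-3,0,0,0,0.5],[0,0,-3,0,0,0,0.5],[0,0,-3,0,0,0,0.5],[0,0,0,0,0,0,0.5],[0,0,0,0,0,0,0.5]]]'

```text
time: 33.73
ee_pos: [0.5512, 0.0372, 0.1853]
tool_rot: [-0.002, 0.743, -0.669, 0.001]
ft_force: [0.0, -0.1, -1.9]
opening: 0.0113
```

```bash
python3 - <<'E'
from h import *
bluecheck(.075)
print(cradles('top',(335,140,440,245)));print(cradles('side',(225,100,320,180)))
go([.5683,-.2737,.17],Rt(-95.1))
E
```

```text
blue comp [216, 166, 24, 10, 143] [226.7 170.8]
blue comp [250, 171, 29, 8, 143] [264.  174.8]
pred [(-0.075, [277.2, 175.5]), (0.0, [245.6, 171.7]), (0.05600000000000001, [222.5, 169.0]), (0.075, [214.8, 168.1])] 0.011307096442982618 [ 0.0299872  -0.05376777 -1.87666206] [ 0.03229446  0.06499626 -0.02240923]
[([366.1, 179.7], 79), ([387.6, 182.3], 83), ([403.8, 183.9], 28), ([413.6, 185.0], 21), ([364.7, 201.7], 81), ([385.9, 204.1], 85), ([402.8, 206.1], 28), ([412.5, 207.0], 20)]
[([272.8, 127.0], 8), ([268.4, 134.2], 32), ([290.3, 130.6], 7), ([286.3, 137.8], 34), ([262.2, 143.7], 37), ([280.3, 147.7], 38)]
turn [ 0.07  0.04 11.15] rows 2.0 | then shift cm [30.8  -4.6   0.63] norm 31.2 | world cm [  1.85 -31.09  -0.63]
```

Held; case unmoved. On to the +60 cradle.

Call:
send_rows --rows '[[[0,0,0,0,0,5.55,0.5],[0,0,0,0,0,5.55,0.5],[3.08,-0.46,0,0,0,0,0.5],[3.08,-0.46,0,0,0,0,0.5],[3.08,-0.46,0,0,0,0,0.5],[3.08,-0.46,0,0,0,0,0.5],[3.08,-0.46,0,0,0,0,0.5],[3.08,-0.46,0,0,0,0,0.5],[3.08,-0.46,0,0,0,0,0.5],[3.08,-0.46,0,0,0,0,0.5],[3.08,-0.46,0,0,0,0,0.5],[3.08,-0.46,0,0,0,0,0.5],[0,0,0,0,0,0,0.5],[0,0,0,0,0,0,0.5]]]'

```text
time: 35.05
ee_pos: [0.5682, -0.2752, 0.1812]
tool_rot: [-0.0, -0.674, 0.739, 0.001]
ft_force: [-0.1, 1.8, -0.7]
opening: 0.0113
```

```bash
python3 - <<'E'
from h import *
bluecheck(.075);print(cradles('side',(225,100,320,180)));go([.5683,-.2737,.036],Rt(-95.1))
E
```

```text
pred [(-0.075, [296.8, 111.9]), (0.0, [272.5, 107.2]), (0.05600000000000001, [255.1, 103.9]), (0.075, [249.3, 102.8])] 0.011257658718203506 [-0.07372864  1.84410007 -0.7177309 ] [ 0.04873275 -0.04869816 -0.03514174]
[([272.5, 126.7], 6), ([268.8, 133.7], 27), ([290.3, 130.6], 7), ([286.9, 137.0], 25), ([263.0, 143.0], 24)]
turn [0.08 0.11 0.09] rows 1.0 | then shift cm [ 0.12  0.05 13.98] norm 14.0 | world cm [ -0.06  -0.12 -13.98]
```

Call:
send_rows --rows '[[[0.1,0.05,2.5,0,0,0,0.5],[0,0,2.5,0,0,0,0.5],[0,0,2.5,0,0,0,0.5],[0,0,2,0,0,0,0.5],[0,0,1,0,0,0,0.5],[0,0,0,0,0,0,0.5],[0,0,0,0,0,0,0.5]]]'

```text
time: 35.73
ee_pos: [0.5689, -0.2737, 0.0782]
tool_rot: [0.0, -0.676, 0.737, 0.0]
ft_force: [1.1, 0.4, -1.0]
opening: 0.0111
```

```bash
python3 - <<'E'
from h import *
go([.5683,-.2737,.038],Rt(-95.1));s=snapshot('side');save(s,'bl5',(220,70,320,180),5);print(cur()[2]['opening'])
E
```

```text
turn [-0.    0.06  0.11] rows 1.0 | then shift cm [0.01 0.06 3.42] norm 3.4 | world cm [-0.06 -0.   -3.42]
0.010837439445998529
```

View pics/bl5.png

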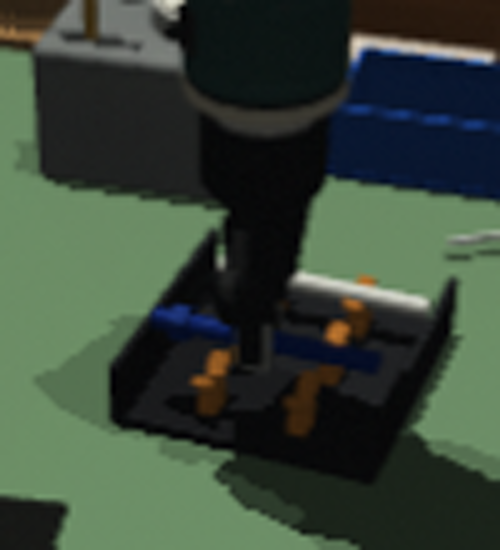

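Blue is held level (155,318)–(380,360), about 34 mm above its cradle and inside the walls. I lower it and release.

Call:
send_rows --rows '[[[0,0.05,1.5,0,0,0,0.5],[0,0,1,0,0,0,0.5],[0,0,0.5,0,0,0,0.5],[0,0,0.2,0,0,0,0.5],[0,0,0.1,0,0,0,0.5],[0,0,0,0,0,0,0.5],[0,0,0,0,0,0,0.5]]]'

```text
time: 36.37
ee_pos: [0.5684, -0.2742, 0.0454]
tool_rot: [0.001, -0.675, 0.737, 0.0]
ft_force: [-1.1, 2.7, -0.3]
opening: 0.0108
```

Call:
send_rows --rows '[[[0,0,0.05,0,0,0,0.5],[0,0,0,0,0,0,0.5],[0,0,0,0,0,0,0.9],[0,0,0,0,0,0,1.4],[0,0,0,0,0,0,2],[0,0,0,0,0,0,3],[0,0,0,0,0,0,3.5],[0,0,-1,0,0,0,3.5],[0,0,-2,0,0,0,3.5],[0,0,-4,0,0,0,3.5],[0,0,-4,0,0,0,3.5],[0,0,-4,0,0,0,3.5],[0,0,-4,0,0,0,4],[-3,3,0,0,0,0,4],[-3,3,0,0,0,0,4],[-3,3,0,0,0,0,4],[-3,3,0,0,0,0,4],[-3,0,0,0,0,0,4],[-3,0,0,0,0,0,4],[0,0,0,0,0,0,4]]]'

```text
time: 38.03
ee_pos: [0.4666, -0.0818, 0.2357]
tool_rot: [0.001, -0.677, 0.736, -0.0]
ft_force: [0.9, 1.3, 0.2]
opening: 0.04
```

```bash
python3 - <<'E'
from h import *
t=snapshot('top');s=snapshot('side');C=np.zeros((600,800,3),np.uint8)
C[:300]=cv2.resize(t[105:240,110:430],(711,300),interpolation=cv2.INTER_CUBIC).copy() if 0 else cv2.copyMakeBorder(cv2.resize(t[105:240,110:430],(711,300)),0,0,0,89,cv2.BORDER_CONSTANT)
C[300:,:400]=cv2.resize(s[100:340,110:430],(400,300));C[300:,400:]=cv2.resize(s[108:183,230:330],(400,300))
save(C,'fin')
h=cv2.cvtColor(t,cv2.COLOR_RGB2HSV).astype(int)
def big(m,box,z):
    k=np.zeros(m.shape,bool);k[box[1]:box[3],box[0]:box[2]]=1
    n,l,st,ce=cv2.connectedComponentsWithStats((m&k).astype(np.uint8));i=1+st[1:,4].argmax()
    bx=cv2.boxPoints(cv2.minAreaRect(np.argwhere(l==i)[:,::-1].astype(np.float32)))
    print(ce[i].round(1),st[i,4],onz('top',*ce[i],z).round(3),[onz('top',*q,z)[:2].round(3).tolist() for q in bx])
big((h[...,1]<60)&(h[...,2]>150),(222,122,324,170),.013)
big((h[...,1]<60)&(h[...,2]>150),(155,105,200,145),.026)
E
```

```text
[248.2 147.6] 254 [0.687 0.05  0.013] [[0.692, 0.099], [0.704, 0.003], [0.682, 0.001], [0.67, 0.096]]
[175.6 125.6] 474 [0.744 0.257 0.026] [[0.778, 0.296], [0.779, 0.224], [0.71, 0.219], [0.709, 0.291]]
```

View pics/fin.png

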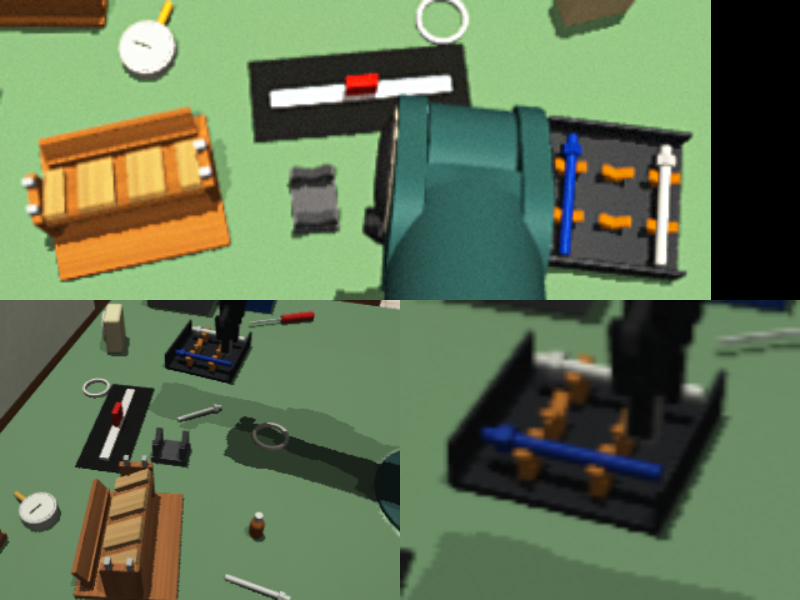

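The final view shows the bar centred lengthwise on the mat, blue and steel seated in their cradles, the vial standing and the gauge in place. Arm clear, so I hand in.

```bash
python3 -c "
from rig import r
print(r.close_job())"
```

```text
the job is handed in; nothing more can be done
None
```

The job is done and handed in at about 38 s of the 210 s allowed; no verdict was reported.

- **Bar:** it lies flat and lengthwise in the middle of the mat. Its left end measures (0.681, 0.0975), against (0.683, 0.098) expected.
- **Stems:** there was no brass stem in the rack, so the order was steel, then blue. Each was laid in the V-block, let go, taken again by its middle and laid in the case. Steel is in the case's y −60 cradle and blue in the y +60 cradle, and both look seated in the last pictures.
- **Left alone:** the gauge reads (0.744, 0.257), the same as at the start. The vial is standing, and the arm stood clear of everything.
- **Disturbances:** the checks on the V-block and case before each placing showed no movement, and I saw no loss of grip.
- **Disagreements:** fingers closed on the 14 mm parts read 11 to 13 mm. The V-block's arm tops sat up to 2 px from where the side view should show them, and neither mattered.

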